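# Load the hut castings on the carrying rack and latch its keeper bar

## Robot

A 6-joint arm with a two-finger parallel gripper is mounted at the origin on the work surface. World frame = base frame: x ahead of the robot, y to its left, z up, the work surface at z = 0. Lengths are in m, angles in degrees, forces in N, time in s.
With the tool pointing down it reaches from about 0.375 to 0.9 m from the base axis. Payload 3.1 kg.
Tool frame: the origin (TCP) lies between the finger pads; the fingertips stand bot.tip_extent ahead of it and the grasp point (between the pads) lies 2 mm behind it (bot.tip_extent is the distance from the TCP to the fingertips, in m); z points along the fingers, y is the direction in which the jaws open and shut (so a half turn about z gives the same grasp; the last joint's range is limited). The gripper opens to 87 mm and grips with 3 to 60 N. Pads are 19 mm wide; open, the fingers measure 117 mm over their backs; the gripper's body (75 mm by 190 mm) begins 51 mm behind the grasp point.
Start: joints at [59.444, 30.224, 82.088, -0, 67.689, -10.227], TCP at [0.217, 0.586, 0.211] pointing down, gripper open.
Joint ranges: [-176.69, 176.69], [-43.24, 126.21], [12.49, 139.97], [-82, 262], [0, 151.66], [-163.58, 163.58]. Speed limits (degrees/s): [159.86, 159.86, 180, 180, 180, 180].

## Interface

Orientations are given as a 3x3 rotation matrix whose columns are the frame's x, y, z axes.
In Python, from rig import bot, imaging, recognise, masks_of, mark_of gives the robot as it stands.
- The arm moves only by the tool send_rows, never from a script. Its argument "plan" is a list that holds one entry, the list of rows, each a list of 5 numbers: the shift along the world's x, y, z normalised to -1 to 1, where 1 is 0.03 m, then the turn about the world's z normalised to -1 to 1, where 1 is 0.1 rad, then the closure, from -1 (fully open) to 1 (shut). A call has 1 to 20 rows; each row shifts and turns the commanded pose from where the row before left it; what a row does not reach is not made up. A row lasts 1/10 s, in which the tool goes at most 50 mm and 8.59 degrees, less where a joint would pass 70% of its speed; a pose out of reach is approached as far as the arm can. A call with a number of a shift or a turn outside -1 to 1 is refused whole. A call with a gripper value outside its range is refused whole. The fingers move at their own pace and stop on an object; the grip force is fixed at half the most. Time passes only in rows, so rows that do not move let the fingers close. It gives the time, the measured TCP pose, the force and the opening at its end, in the units of the state.
- bot.read_state(): the state, without advancing time (a new reading comes with each control period).
- imaging.capture(name): name is "scene" or "side" or "wrist"; returns a dict with "img" (400x640x3 uint8, blue, green, red), "mtx" (3x3 intrinsics, pixels), "pose" (4x4, takes a point from camera to world coordinates); the wrist camera has in their place "T_tool_cam" (4x4, takes a point from camera to tool coordinates, whose origin is the TCP and whose axes are the flange's). Camera axes: x right, y down, z forward; pixel columns grow to the right and rows downward; lengths in m; the calibration is good to about 2 mm. A picture is of the moment at which its call begins: read the wrist's pose just before it. There is no depth.
- bot.hand_in(): hands the job in, once; it reports no verdict.
Trained networks look in the newest picture that a camera, given by its name, has taken for a name from the list of things; names that differ only in an ending like _2 or _b are one class to them, and where a whole thing is asked for, a point or a joint stands for the part that bears it (a point fixed in the world has none). Each returns a list of dicts, best first, with "conf" (0 to 1); they miss things now and then, are a little off and sometimes report something else, mostly with a low value. They report only what shows in the picture. A call takes as long as a camera call.
- recognise(camera, target): "at" ([x, y, z] in m, in world coordinates, good to about 4 mm: the middle of the surface that is visible of it).
- masks_of(camera, target): "region" (400x640 bool, what is visible of it).
- mark_of(camera, target): "at" ([x, y, z] in m, in world coordinates, good to about 4 mm: a listed point, or the origin of a listed thing).
The state is a dict: "time_s": time; "joint_positions": joint angles; "qvel": joint speeds; "tau": joint torques, N m; "position": TCP position; "tcp_rot": TCP orientation; "force": force on the tool from outside, world axes, zero at the start; "moment": the same for the moment, N m; "opening": opening from 0.0 (shut) to 1.0 (fully open).
Only numpy, scipy, OpenCV 4.12 (cv2) and the standard library are available. Lean on these libraries where they do the work, as an engineer would, in place of code of your own. Each camera call takes 0.05 s, during which the arm holds its last target.

## Task

Get the wooden rack ready for carrying: stand the blue glaze tin upright on the green mat, wholly inside its edges and out of the way of the red keeper bar, and swing the keeper bar wide open. Stand every stone hut on the table upright on the rack's narrow raised plank, centred across its width, and then swing the keeper bar fully shut until it clicks into its detent. If the tin gets knocked off its mat, put it back. Leave the jar, the brush and the pliers where they are.

Things in the scene. Friction and masses are not known exactly. Their poses are not given: they have to be found in the camera images.
- plank_top (a point): Centre of the top face of the rack's raised plank, 50 mm above the table. The plank is 340 mm long (this frame's x) and 44 mm wide (y), narrower than the huts; z is up. The rack is fixed; its base board is 400 x 150 x 12 mm. Up to four huts fit in a row, 75 mm apart. The keeper bar, when shut, runs along x at y = +52 mm.
- back_rail (a point): Middle of the rack's fixed steel back rail, a rod 8 mm thick and 320 mm long along plank_top's x, at y = -50 mm; its top is 16 mm above the plank.
- catch (a point): Top of the fixed steel catch post (26 x 34 mm) under the shut keeper's free end, 13 mm above the plank, at x = +165, y = +58 mm of plank_top. It holds the detent's spring ball.
- keeper (a joint): Angle of the red keeper bar about its upright hinge, rad: 0 = shut, latched against its stop; it grows as the free end swings away from the plank to plank_top's +y side, up to the stop at 1.45. Starts shut. Stays where it is left (light friction). A spring ball resists over the last 0.045 rad, 5 to 10 N at the handle either way; past about 0.02 it snaps to 0. Below 0.01 it is latched.
- keeper_hinge (a point): The keeper's hinge axis (vertical), at mid-height of the bar, 31 mm above the plank's top, at x = -175, y = +52 mm of plank_top; its x axis points along the bar to the free end. The bar is 12 x 12 mm and reaches 350 mm from the hinge.
- keeper_grip (a point): Point to grip on the keeper's black upright handle, a round post 16 mm in diameter that stands 44 mm up from the bar, 200 mm from the hinge; this point is on its axis, 28 mm above the bar's top (16 mm below the post's top), 65 mm above the plank. It turns freely between the fingers.
- tin: closed glaze tin, bare metal with a blue band, 64 mm diameter, 85 mm high, 0.3 kg, most of it in the bottom 30 mm. Origin at the centre of its underside, z up. Stands on the table in the path of the keeper bar at the start (the bar passes 75 to 87 mm above the table).
- mat (a point): centre of the fixed thin square green mat, 115 x 115 mm (sides along this frame's x and y), lying flush with the table top.
- hut0: stone-look beehive hut casting (cream stones, dark doorway): 60 mm diameter, straight-sided up to 52 mm, then a dome to a blunt top at 80 mm; 0.18 kg. Origin at the centre of its underside, z up. Stands on the table at the start. May be absent.
- hut1: stone-look beehive hut casting (cream stones, dark doorway): 60 mm diameter, straight-sided up to 52 mm, then a dome to a blunt top at 80 mm; 0.18 kg. Origin at the centre of its underside, z up. Stands on the table at the start. May be absent.
- hut2: stone-look beehive hut casting (cream stones, dark doorway): 60 mm diameter, straight-sided up to 52 mm, then a dome to a blunt top at 80 mm; 0.18 kg. Origin at the centre of its underside, z up. Stands on the table at the start. May be absent.
- hut3: stone-look beehive hut casting (cream stones, dark doorway): 60 mm diameter, straight-sided up to 52 mm, then a dome to a blunt top at 80 mm; 0.18 kg. Origin at the centre of its underside, z up. Stands on the table at the start. May be absent.
- jar: bystander: glass jar with a white lid, 56 mm diameter, 75 mm high; leave it alone. Origin at the centre of its underside.
- brush: bystander: brush lying on the table; leave it alone.
- pliers: bystander: black-handled pliers, 150 mm long, lying on the table; leave them alone. Origin at the pivot, on the underside.

How it is judged:
By the outcome, as a careful person would: the job done as asked, in the order asked, and still so for the second after the job is handed in, with the robot touching nothing.
Of hut0, hut1, hut2, hut3 only 3 to 4 are there at a start; the rules pass over those that are not, and their reading is None.
At some moment in a run one of tin may be knocked a few centimetres aside while the robot is not near it.
Once in a run the grip may slacken for a moment while it holds something.
It also fails if it takes over 208 s, if anything falls off the work surface, if the arm or the gripper's body presses on something with over 40 N, if the wrist force passes 120 N, or if a joint passes its speed limit or range.

## Working session

There is one attempt and no reset: what is moved stays moved. The work goes in short steps, Python scripts to look and compute and a tool call to move; the robot and the scene stay as the last step left them, time stands still between calls to the robot, and variables do not carry over. Pictures are saved under pics/ and viewed, and the job is handed in when it is done.

Besides the shell and the picture viewer there is one more tool, called after ">>>" by a JSON object that holds its "method" and its "body". send_rows: Moves the arm, as the interface text tells. Its arguments: {"type":"object","properties":{"plan":{"type":"array"}},"required":["plan"]}

```bash
ls; mkdir -p pics
python3 - <<'E'
from rig import bot, imaging, recognise, masks_of, mark_of
import cv2
s=bot.read_state(); print({k:s[k] for k in('time_s','position','tcp_rot','force','opening')}, bot.tip_extent)
for c in('scene','side','wrist'):
    r=imaging.capture(c); cv2.imwrite(f'pics/a_{c}.png',r['img'])
    print(c, r.get('pose',r.get('T_tool_cam')), r['mtx'])
for c in('scene','side'):
  for t in('plank_top','back_rail','catch','keeper_hinge','keeper_grip','tin','mat','hut0','jar','brush','pliers'):
    print(c,t,[(d['at'].round(3).tolist() if hasattr(d['at'],'round') else d['at'],round(d['conf'],2)) for d in mark_of(c,t)])
E
```

```text
pics
{'time_s': 0.0, 'position': array([0.21670682, 0.58542573, 0.2100774 ]), 'tcp_rot': array([[-9.37716394e-01,  3.47400048e-01, -1.08188706e-03],
       [ 3.47401542e-01,  9.37714596e-01, -1.87208425e-03],
       [ 3.64139132e-04, -2.13133333e-03, -9.99997662e-01]]), 'force': array([-0.65623976, -0.49675134,  0.24921357]), 'opening': 1.0015538271770867} 0.017
scene [[-0.07960591  0.79714273 -0.59852014  1.35030189]
 [ 0.99674998  0.05621905 -0.0576966   0.05591765]
 [-0.01234419 -0.60116793 -0.79902737  1.15451936]
 [ 0.          0.          0.          1.        ]] [[474.56620634   0.         321.46332831]
 [  0.         474.56620634 191.28012219]
 [  0.           0.           1.        ]]
side [[-0.9979167  -0.02286277  0.06032867  0.49302036]
 [-0.060226    0.6654039  -0.74405005  0.90632211]
 [-0.02313189 -0.74613333 -0.6653946   0.91460658]
 [ 0.          0.          0.          1.        ]] [[490.66339473   0.         323.05900888]
 [  0.         490.66339473 197.93539542]
 [  0.           0.           1.        ]]
wrist [[-5.83940509e-04 -9.61209334e-01 -2.75819280e-01  7.4
[... 1151 characters left out ...]

side catch [([0.7448, 0.2202, 0.0649], 0.94)]
side keeper_hinge [([0.4046, 0.2497, 0.0791], 0.74)]
side keeper_grip [([0.6061, 0.231, 0.1161], 0.9)]
side tin [([0.6016, 0.3613, 0.0009], 0.79), ([0.742, -0.2835, 0.0002], 0.33)]
side mat [([0.5344, -0.3977, 0.0025], 0.85), ([0.4657, -0.0491, 0.0025], 0.37), ([0.5768, 0.1826, 0.0519], 0.29)]
side hut0 [([0.4248, -0.2184, -0.0013], 0.92), ([0.5684, -0.2062, -0.0011], 0.81), ([0.4641, -0.05, 0.0008], 0.73), ([0.5769, -0.0541, -0.0007], 0.65), ([0.5996, 0.3589, 0.0], 0.35)]
side jar [([0.4248, -0.2208, 0.0025], 0.44), ([0.744, -0.2832, -0.0011], 0.36)]
side brush [([0.7408, -0.2837, 0.0017], 0.63)]
side pliers [([0.4067, -0.3705, -0.0016], 0.48)]
```

View pics/a_scene.png

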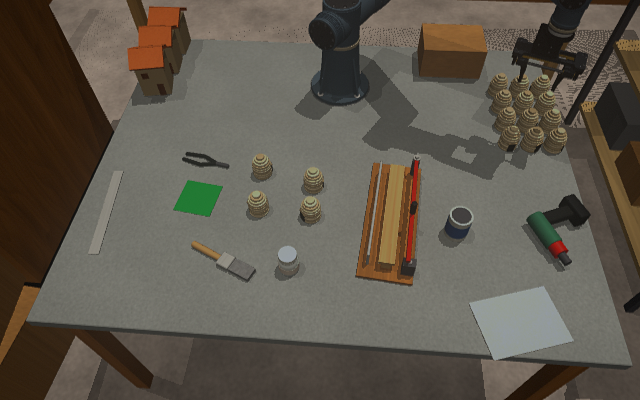

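View pics/a_side.png

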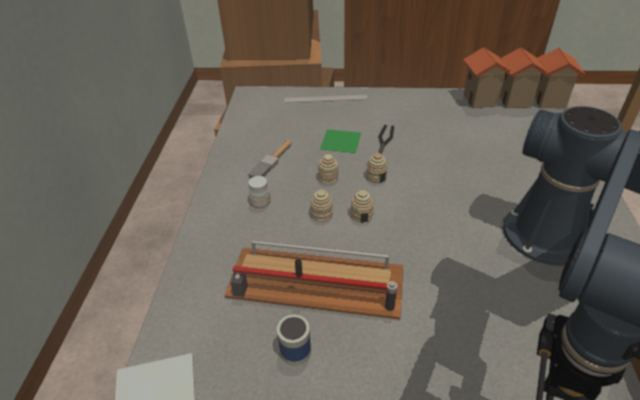

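The scene shows four huts, at scene pixels (261,166), (313,179), (257,203) and (310,208). The tin is at (459,222), the mat at (198,198), the jar at (288,260), and the rack with its shut red bar is around (400,220). The dozen huts at (530,110) are not among the things found at the task positions.

View pics/a_wrist.png

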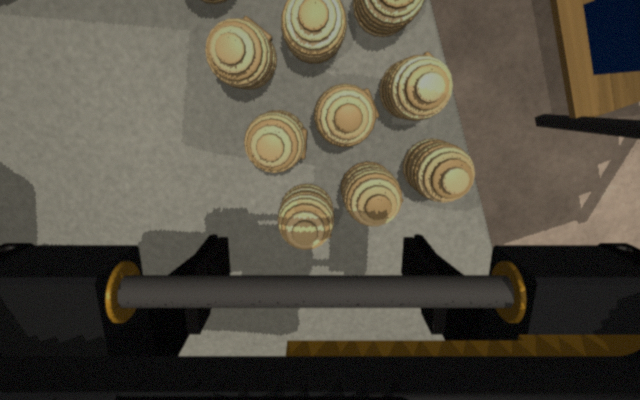

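```bash
cat > h.py <<'E'
from rig import bot, imaging, recognise, masks_of, mark_of
import numpy as np, cv2
def proj(r,P,pose=None):
    T=np.linalg.inv(r['pose'] if pose is None else pose); p=T[:3,:3]@np.array(P)+T[:3,3]
    q=r['mtx']@p; return q[:2]/q[2]
def unproj(r,uv,z,pose=None):
    T=r['pose'] if pose is None else pose
    d=T[:3,:3]@np.linalg.inv(r['mtx'])@np.array([uv[0],uv[1],1.]); return T[:3,3]+d*(z-T[2,3])/d[2]
def wpose(s,r):
    M=np.eye(4);M[:3,:3]=s['tcp_rot'];M[:3,3]=s['position'];return M@r['T_tool_cam']
def st():
    s=bot.read_state();R=s['tcp_rot'];print(round(s['time_s'],2),s['position'].round(4),'yaw y-axis',round(np.degrees(np.arctan2(R[1,1],R[0,1])),2),'F',s['force'].round(1),'op',round(s['opening'],3),'j',np.round(s['joint_positions'],1));return s
E
python3 - <<'E'
from h import *
r=imaging.capture('scene');r2=imaging.capture('side')
for uv in [(510,135),(545,85)]: print(unproj(r,uv,0.04))
# mat by colour, both cams
for q,n in((r,'scene'),(r2,'side')):
    h=cv2.cvtColor(q['img'],cv2.COLOR_BGR2HSV)
    m=cv2.inRange(h,(50,150,60),(75,255,255))
    n_,l,sx,c=cv2.connectedComponentsWithStats(m)
    for i in range(1,n_):
        if sx[i,4]>150:
            ct=max(cv2.findContours((l==i).astype('u1'),0,1)[0],key=cv2.contourArea)
            ap=cv2.approxPolyDP(ct,6,True)[:,0]
            W=np.array([unproj(q,p,0)[:2] for p in ap]);print(n,'mat',W.round(3).tolist(),W.mean(0).round(4))
im=cv2.resize(r['img'][130:300,170:480],None,fx=2.5,fy=2.5,interpolation=cv2.INTER_CUBIC);cv2.imwrite('pics/b1.png',im)
im=cv2.resize(r2['img'][110:380,210:430],None,fx=2.2,fy=2.2,interpolation=cv2.INTER_CUBIC);cv2.imwrite('pics/b2.png',im)
E
```

```text
[0.24788525 0.56040316 0.04      ]
[-0.00422999  0.7197908   0.04      ]
scene mat [[0.471, -0.446], [0.582, -0.46], [0.596, -0.351], [0.487, -0.338]] [ 0.534  -0.3985]
```

View details.

View pics/b1.png

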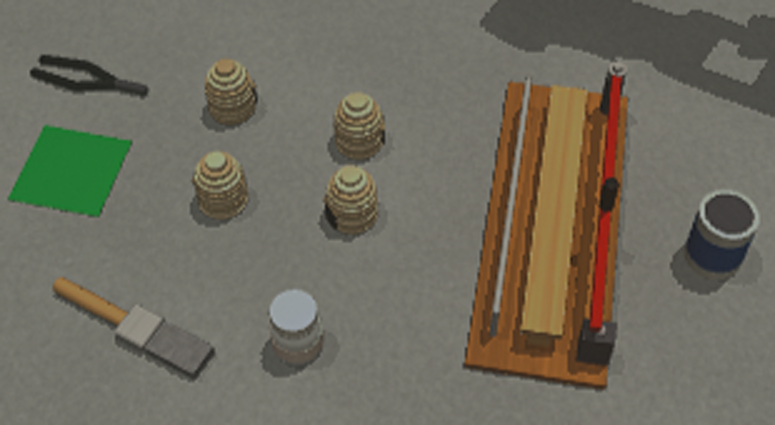

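View pics/b2.png

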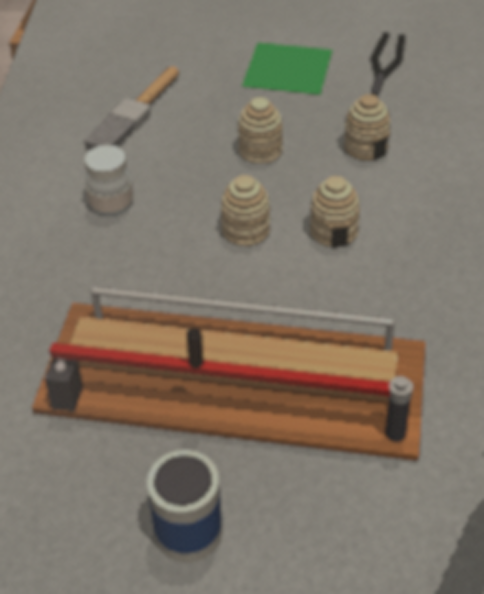

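>>> {"method": "send_rows", "body": {"plan": [[[0.92,-0.53,0,0.183,-1],[0.92,-0.53,0,0.183,-1],[0.92,-0.53,0,0.183,-1],[0.92,-0.53,0,0.183,-1],[0.92,-0.53,0,0.183,-1],[0.92,-0.53,0,0.183,-1],[0.92,-0.53,0,0.183,-1],[0.92,-0.53,0,0.183,-1],[0.92,-0.53,0,0.183,-1],[0.92,-0.53,0,0.183,-1],[0.92,-0.53,0,0.183,-1],[0.92,-0.53,0,0.183,-1],[0.92,-0.53,0,0.183,-1],[0.92,-0.53,0,0.183,-1],[0,0,0,0,-1],[0,0,0,0,-1]]]}}

```text
time_s: 2.95
position: [0.6037, 0.3629, 0.2106]
tcp_rot: [[-0.995, 0.1, -0.001], [0.1, 0.995, 0.0], [0.001, 0.0, -1.0]]
force: [-0.3, -0.4, -0.3]
opening: 0.997
```

Run:
```python
from h import *
s=st(); r=imaging.capture('wrist'); cv2.imwrite('pics/c.png',r['img'])
for t in('tin','keeper_grip','plank_top'): print(t,[(np.round(d['at'],4).tolist(),round(d['conf'],2)) for d in mark_of('wrist',t)])
```

```text
2.95 [0.6037 0.3629 0.2106] yaw y-axis 84.25 F [-0.3 -0.4 -0.3] op 0.997 j [ 21.9  36.7  69.4   0.   74.  -62.3]
tin [([0.6017, 0.3591, 0.001], 0.62), ([0.7457, 0.2221, 0.0631], 0.62)]
keeper_grip [([0.6015, 0.2298, 0.1162], 0.65)]
plank_top [([0.5754, 0.1815, 0.0541], 0.96)]
```

View pics/c.png

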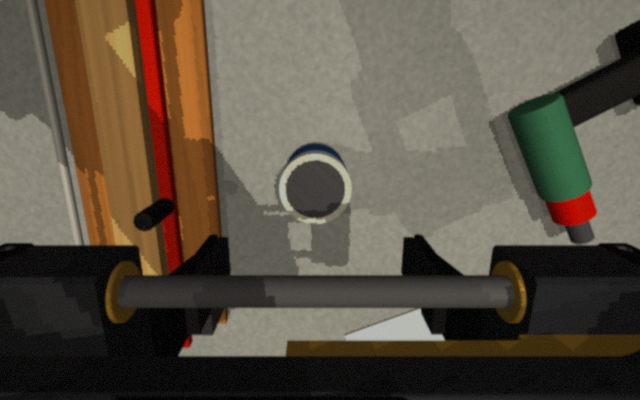

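Run:
```python
from h import *
s=bot.read_state(); r=imaging.capture('wrist'); P=wpose(s,r)
print(unproj(r,(315,186),.085,P))
# plank edges: print image colours along rows
im=r['img']
for v in(20,100): print(v,[tuple(im[v,u]) for u in range(30,220,6)])
for y in(.022,-.022,.046,.058,.075,-.05):
  a=np.radians(-5.6);c=np.array([.5755,.1795]);z={.046:.087,.058:.087,.075:.012,-.05:.066}.get(y,.05)
  for x in (.09,.05,): 
    w=c+np.array([[np.cos(a),-np.sin(a)],[np.sin(a),np.cos(a)]])@[x,y]; print(y,x,proj(r,[*w,z],P).round(1))
```

```text
[0.60090111 0.36376545 0.085     ]
20 [(np.uint8(89), np.uint8(100), np.uint8(106)), (np.uint8(65), np.uint8(72), np.uint8(76)), (np.uint8(75), np.uint8(83), np.uint8(86)), (np.uint8(29), np.uint8(58), np.uint8(92)), (np.uint8(26), np.uint8(59), np.uint8(99)), (np.uint8(27), np.uint8(57), np.uint8(94)), (np.uint8(25), np.uint8(61), np.uint8(101)), (np.uint8(24), np.uint8(56), np.uint8(95)), (np.uint8(45), np.uint8(86), np.uint8(120)), (np.uint8(53), np.uint8(99), np.uint8(138)), (np.uint8(53), np.uint8(95), np.uint8(131)), (np.uint8(51), np.uint8(94), np.uint8(132)), (np.uint8(51), np.uint8(96), np.uint8(133)), (np.uint8(54), np.uint8(96), np.uint8(130)), (np.uint8(55), np.uint8(101), np.uint8(140)), (np.uint8(49), np.uint8(98), np.uint8(134)), (np.uint8(57), np.uint8(105), np.uint8(139)), (np.uint8(26), np.uint8(44), np.uint8(60)), (np.uint8(0), np.uint8(16), np.uint8(171)), (np.uint8(1), np.uint8(12), np.uint8(173)), (np.uint8(8), np.uint8(17), np.uint8(138)), (np.uint8(6), np.uint8(33), np.uint8(78)), (np.uint8(27), np.uint8(69), np.uint8(113)), (np.uint8(29), np.uint8(70), np.uin
[... 1420 characters left out ...]
1), np.uint8(79), np.uint8(134)), (np.uint8(30), np.uint8(73), np.uint8(121)), (np.uint8(41), np.uint8(101), np.uint8(168)), (np.uint8(48), np.uint8(112), np.uint8(185)), (np.uint8(46), np.uint8(111), np.uint8(183)), (np.uint8(42), np.uint8(102), np.uint8(167)), (np.uint8(39), np.uint8(93), np.uint8(154)), (np.uint8(61), np.uint8(73), np.uint8(86)), (np.uint8(112), np.uint8(126), np.uint8(128))]
0.022 0.09 [157.3 255.3]
0.022 0.05 [152.4 218.9]
-0.022 0.09 [114.9 255.3]
-0.022 0.05 [108.7 218.9]
0.046 0.09 [165.8 272.3]
0.046 0.05 [160.6 232.3]
0.058 0.09 [178.6 272.3]
0.058 0.05 [173.8 232.3]
0.075 0.09 [218.1 241.1]
0.075 0.05 [215.3 207.7]
-0.05 0.09 [ 77.9 262.2]
-0.05 0.05 [ 70.2 224.4]
```

>>> {"method": "send_rows", "body": {"plan": [[[-0.07,0,-0.7,0,-1],[0,0,-0.7,0,-1],[0,0,-0.7,0,-1],[0,0,-0.7,0,-1],[0,0,-0.7,0,-1],[0,0,-0.7,0,-1],[0,0,-0.6,0,-1],[0,0,-0.4,0,-1],[0,0,-0.3,0,-1],[0,0,0,0,-1],[0,0,0,0,1],[0,0,0,0,1],[0,0,0,0,1],[0,0,0,0,1],[0,0,0,0,1],[0,0,0,0,1],[0,0,0,0,1],[0,0,0,0,1]]]}}

```text
time_s: 5.0
position: [0.6018, 0.3635, 0.0468]
tcp_rot: [[-0.995, 0.098, 0.001], [0.098, 0.995, 0.0], [-0.001, 0.0, -1.0]]
force: [-0.9, -0.4, 5.2]
opening: 0.729
```

>>> {"method": "send_rows", "body": {"plan": [[[0,0,0.3,0,1],[0,0,0.6,0,1],[0,0,0.7,0,1],[0,0,0.7,0,1],[0,0,0.7,0,1],[0,0,0.7,0,1],[0,0,0.7,0,1],[0,0,0.7,0,1],[0,0,0.6,0,1],[0,0,0.3,0,1],[0,-0.3,0,0,1],[0,-0.6,0,0,1],[0,-0.8,0,0,1],[0,-0.8,0,0,1],[0,-0.8,0,0,1],[0,-0.8,0,0,1],[0,-0.8,0,0,1],[0,-0.8,0,0,1],[0,-0.8,0,0,1],[0,-0.8,0,0,1]]]}}

```text
time_s: 7.0
position: [0.5997, 0.1418, 0.2243]
tcp_rot: [[-0.995, 0.099, -0.004], [0.099, 0.995, -0.001], [0.004, -0.001, -1.0]]
force: [-0.2, -0.3, -2.7]
opening: 0.729
```

>>> {"method": "send_rows", "body": {"plan": [[[-0.11,-0.9,0,0,1],[-0.11,-0.9,0,0,1],[-0.11,-0.9,0,0,1],[-0.11,-0.9,0,0,1],[-0.11,-0.9,0,0,1],[-0.11,-0.9,0,0,1],[-0.11,-0.9,0,0,1],[-0.11,-0.9,0,0,1],[-0.11,-0.9,0,0,1],[-0.11,-0.9,0,0,1],[-0.11,-0.9,0,0,1],[-0.11,-0.9,0,0,1],[-0.11,-0.9,0,0,1],[-0.11,-0.9,0,0,1],[-0.11,-0.9,0,0,1],[-0.11,-0.9,0,0,1],[-0.11,-0.9,0,0,1],[-0.11,-0.9,0,0,1],[-0.11,-0.7,0,0,1],[-0.11,-0.5,0,0,1]]]}}

```text
time_s: 9.0
position: [0.5336, -0.3792, 0.2248]
tcp_rot: [[-0.995, 0.1, -0.002], [0.1, 0.995, 0.001], [0.002, 0.001, -1.0]]
force: [0.7, 0.9, -2.6]
opening: 0.73
```

Run:
```python
from h import *
s=st(); r=imaging.capture('wrist'); P=wpose(s,r); cv2.imwrite('pics/d.png',r['img'])
print([(np.round(d['at'],4).tolist(),round(d['conf'],2)) for d in mark_of('wrist','mat')])
h=cv2.cvtColor(r['img'],cv2.COLOR_BGR2HSV);m=cv2.inRange(h,(45,120,40),(80,255,255))
ct=max(cv2.findContours(m,0,1)[0],key=cv2.contourArea);ap=cv2.approxPolyDP(ct,6,True)[:,0]
print(ap.tolist(),[unproj(r,p,0,P)[:2].round(3).tolist() for p in ap])
```

```text
9.0 [ 0.5336 -0.3792  0.2248] yaw y-axis 84.25 F [ 0.7  0.9 -2.6] op 0.73 j [ -45.2   31.8   76.6   -0.    71.7 -129.4]
[([0.5387, -0.3968, 0.0018], 0.88), ([0.5345, -0.3804, 0.1766], 0.51)]
[[250, 120], [251, 216], [264, 217], [277, 191], [296, 177], [325, 174], [347, 184], [351, 124]] [[0.474, -0.446], [0.585, -0.462], [0.588, -0.447], [0.558, -0.427], [0.543, -0.403], [0.543, -0.369], [0.557, -0.345], [0.49, -0.335]]
```

View pics/d.png

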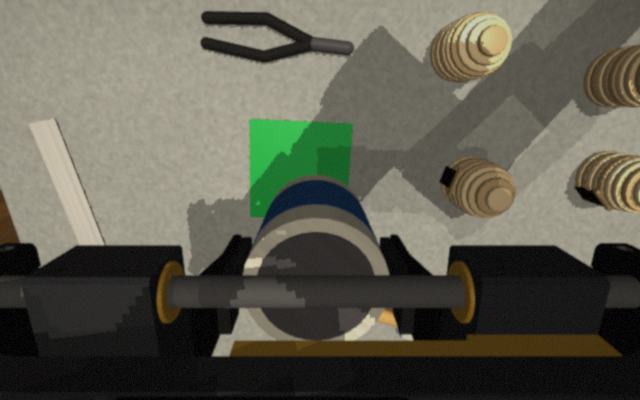

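>>> {"method": "send_rows", "body": {"plan": [[[0.08,-0.33,-0.3,0,1],[0,-0.3,-0.6,0,1],[0,0,-0.7,0,1],[0,0,-0.7,0,1],[0,0,-0.7,0,1],[0,0,-0.7,0,1],[0,0,-0.7,0,1],[0,0,-0.6,0,1],[0,0,-0.4,0,1],[0,0,-0.2,0,1],[0,0,-0.15,0,1],[0,0,-0.1,0,1],[0,0,0,0,1],[0,0,0,0,1]]]}}

```text
time_s: 10.5
position: [0.5382, -0.3968, 0.0513]
tcp_rot: [[-0.995, 0.098, 0.001], [0.098, 0.995, -0.001], [-0.001, -0.001, -1.0]]
force: [-0.7, -0.2, -2.0]
opening: 0.726
```

Lower the last few mm, release and rise.

>>> {"method": "send_rows", "body": {"plan": [[[-0.05,0,-0.08,0,1],[0,0,-0.06,0,1],[0,0,-0.03,0,1],[0,0,0,0,1],[0,0,0,0,-1],[0,0,0,0,-1],[0,0,0,0,-1],[0,0,0,0,-1],[0,0,0,0,-1],[0,0,0.3,0,-1],[0,0,0.6,0,-1],[0,0,0.7,0,-1],[0,0,0.7,0,-1],[0,0,0.7,0,-1],[0,0,0.7,0,-1],[0,0,0.7,0,-1],[0,0,0.5,0,-1]]]}}

```text
time_s: 12.2
position: [0.5368, -0.3969, 0.195]
tcp_rot: [[-0.995, 0.098, 0.002], [0.098, 0.995, -0.002], [-0.002, -0.002, -1.0]]
force: [0.9, 0.2, 0.2]
opening: 1.003
```

```bash
cat > look.py <<'E'
from h import *
import sys
n=sys.argv[1]
s=st(); r=imaging.capture('wrist'); P=wpose(s,r); cv2.imwrite(f'pics/{n}_w.png',r['img'])
q=imaging.capture('scene');k=imaging.capture('side')
a=q['img'][120:320,160:480];b=k['img'][110:390,200:440]
a=cv2.resize(a,(480,300));b=cv2.resize(b,(320,373)); 
o=np.zeros((373,800,3),'u1');o[:300,:480]=a;o[:,480:]=b;cv2.imwrite(f'pics/{n}_s.png',o)
for t in sys.argv[2:]:
  for c in('scene','side','wrist'): print(c,t,[(np.round(d['at'],4).tolist(),round(d['conf'],2)) for d in mark_of(c,t)])
E
python3 look.py e tin mat
```

```text
12.2 [ 0.5368 -0.3969  0.195 ] yaw y-axis 84.36 F [0.9 0.2 0.2] op 1.003 j [ -46.    34.5   76.6    0.    68.8 -130.4]
scene tin [([0.5664, -0.3728, 0.0011], 0.62), ([0.7481, -0.0954, -0.0004], 0.47)]
side tin [([0.5627, -0.3744, -0.0008], 0.75), ([0.6053, 0.2304, 0.1166], 0.35)]
wrist tin [([0.5531, -0.3814, 0.003], 0.86)]
scene mat [([0.5343, -0.3968, 0.0028], 0.67)]
side mat [([0.5328, -0.4007, 0.0031], 0.82), ([0.5635, -0.3764, 0.0031], 0.44)]
wrist mat [([0.5388, -0.3975, -0.0014], 0.56)]
```

View pics/e_s.png

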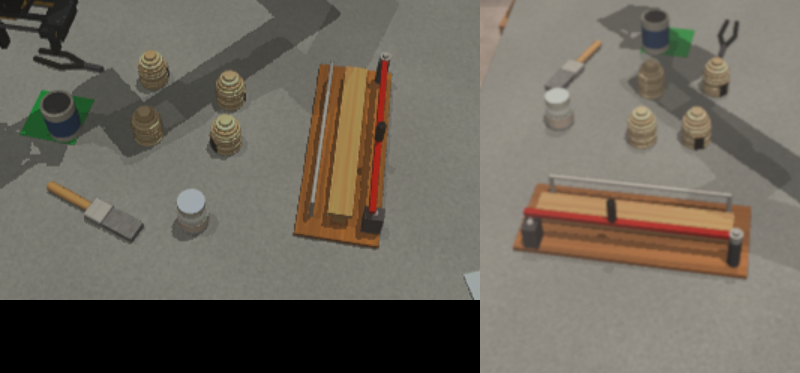

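View pics/e_w.png

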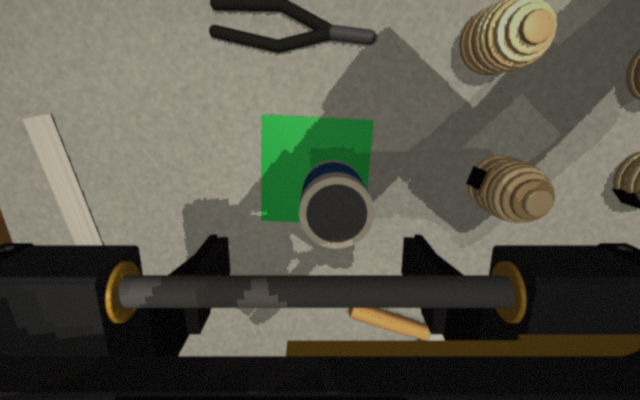

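The tin now stands toward the mat's near-right corner, at wrist pixel (336,212), so it was knocked after I released it. I'm measuring again.

```bash
python3 look.py e2 tin
python3 - <<'E'
from h import *
s=st(); r=imaging.capture('wrist'); P=wpose(s,r); cv2.imwrite('pics/e3.png',r['img'])
E
```

```text
12.65 [ 0.5358 -0.396   0.1913] yaw y-axis 84.35 F [ 0.7 -1.   0.5] op 0.997 j [ -46.1   34.7   76.7    0.    68.7 -130.4]
scene tin [([0.5651, -0.3694, 0.0026], 0.91)]
side tin [([0.5664, -0.3791, -0.0014], 0.61), ([0.4055, 0.2509, 0.078], 0.41)]
wrist tin [([0.5623, -0.3766, -0.0006], 0.72)]
12.95 [ 0.5363 -0.3964  0.1922] yaw y-axis 84.35 F [ 0.5 -0.7 -0.4] op 0.999 j [ -46.1   34.6   76.7   -0.    68.7 -130.4]
```

View pics/e3.png

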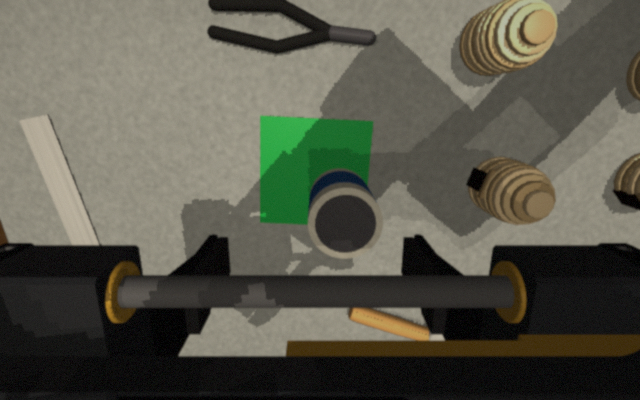

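Run:
```python
from h import *
s=st(); r=imaging.capture('wrist'); P=wpose(s,r)
print(unproj(r,(345,219),.085,P))
```

```text
13.0 [ 0.5363 -0.3964  0.1923] yaw y-axis 84.35 F [-0.6  0.9  0.3] op 1.0 j [ -46.1   34.6   76.7   -0.    68.7 -130.4]
[ 0.56142259 -0.37409513  0.085     ]
```

>>> {"method": "send_rows", "body": {"plan": [[[0.45,0.37,0,0,-1],[0.44,0.36,0,0,-1],[0,0,-0.4,0,-1],[0,0,-0.7,0,-1],[0,0,-0.7,0,-1],[0,0,-0.7,0,-1],[0,0,-0.7,0,-1],[0,0,-0.7,0,-1],[0,0,-0.6,0,-1],[0,0,-0.3,0,-1],[0,0,0,0,-1],[0,0,0,0,1],[0,0,0,0,1],[0,0,0,0,1],[0,0,0,0,1],[0,0,0,0,1],[0,0,0,0,1],[0,0,0,0,1]]]}}

```text
time_s: 14.85
position: [0.5634, -0.3747, 0.0494]
tcp_rot: [[-0.995, 0.098, 0.001], [0.098, 0.995, -0.001], [-0.001, -0.001, -1.0]]
force: [-0.3, 0.9, 5.9]
opening: 0.727
```

>>> {"method": "send_rows", "body": {"plan": [[[0,0,0.3,0,1],[0,0,0.3,0,1],[-0.2,-0.2,0,0,1],[-0.25,-0.2,0,0,1],[-0.25,-0.2,0,0,1],[-0.2,-0.2,0,0,1],[0,0,-0.2,0,1],[0,0,-0.2,0,1],[0,0,-0.1,0,1],[0,0,-0.07,0,1],[0,0,0,0,1],[0,0,0,0,1]]]}}

```text
time_s: 16.05
position: [0.5362, -0.398, 0.0495]
tcp_rot: [[-0.995, 0.098, -0.0], [0.098, 0.995, 0.0], [0.0, 0.0, -1.0]]
force: [-0.8, 1.1, -0.6]
opening: 0.727
```

>>> {"method": "send_rows", "body": {"plan": [[[0,0,-0.04,0,1],[0,0,0,0,-1],[0,0,0,0,-1],[0,0,0,0,-1],[0,0,0,0,-1],[0,0,0,0,-1],[0,0,0.3,0,-1],[0,0,0.6,0,-1],[0,0,0.7,0,-1],[0,0,0.7,0,-1],[0,0,0.7,0,-1],[0,0,0.7,0,-1],[0,0,0.7,0,-1],[0,0,0.5,0,-1],[0,0,0,0,-1]]]}}

```text
time_s: 17.55
position: [0.5374, -0.3999, 0.1987]
tcp_rot: [[-0.995, 0.098, 0.005], [0.098, 0.995, -0.005], [-0.005, -0.004, -1.0]]
force: [0.5, -0.4, 0.8]
opening: 0.998
```

```bash
python3 look.py f tin
```

```text
17.55 [ 0.5374 -0.3999  0.1987] yaw y-axis 84.36 F [ 0.5 -0.4  0.8] op 0.998 j [ -46.2   34.3   76.2   -0.    69.1 -130.6]
scene tin [([0.5387, -0.3944, -0.0003], 0.87)]
side tin [([0.5362, -0.4008, -0.0012], 0.59), ([0.6055, 0.2319, 0.1165], 0.56)]
wrist tin [([0.536, -0.3995, -0.0034], 0.58)]
```

View pics/f_w.png

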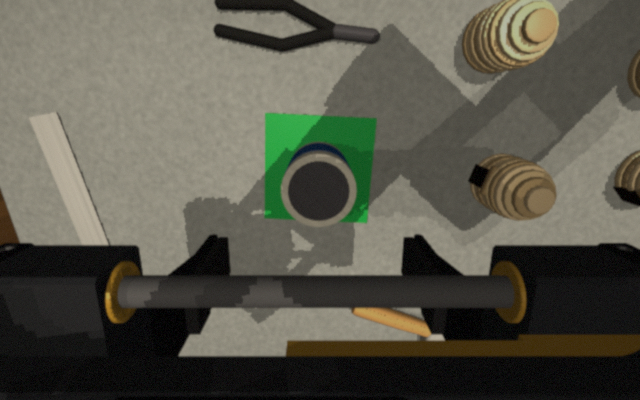

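>>> {"method": "send_rows", "body": {"plan": [[[0.11,0.5,0,0,-1],[0.11,0.9,0,0,-1],[0.11,1,0,0,-1],[0.11,1,0,0,-1],[0.11,1,0,0,-1],[0.11,1,0,0,-1],[0.11,1,0,0,-1],[0.11,1,0,0,-1],[0.11,1,0,0,-1],[0.11,1,0,0,-1],[0.11,1,0,0,-1],[0.11,1,0,0,-1],[0.11,1,0,0,-1],[0.11,1,0,0,-1],[0.11,1,0,0,-1],[0.11,1,0,0,-1],[0.11,1,0,0,-1],[0.11,1,0,0,-1],[0.11,1,0,0,-1],[0.11,1,0,0,-1]]]}}

```text
time_s: 19.85
position: [0.6009, 0.1857, 0.1947]
tcp_rot: [[-0.995, 0.098, -0.001], [0.098, 0.995, 0.0], [0.001, 0.0, -1.0]]
force: [-0.1, 0.8, 0.7]
opening: 1.003
```

>>> {"method": "send_rows", "body": {"plan": [[[0.05,0.8,0,0,-1],[0,0.5,0,0,-1],[0,0.3,0,0,-1],[0,0,0,0,-1],[0,0,0,0,-1]]]}}

```text
time_s: 20.35
position: [0.6032, 0.2308, 0.195]
tcp_rot: [[-0.995, 0.099, -0.001], [0.099, 0.995, -0.001], [0.001, -0.001, -1.0]]
force: [-0.5, -0.3, 0.4]
opening: 1.003
```

```bash
python3 look.py g keeper_grip tin
```

```text
20.35 [0.6032 0.2308 0.195 ] yaw y-axis 84.34 F [-0.5 -0.3  0.4] op 1.003 j [ 11.1  32.9  79.8  -0.   67.4 -73.3]
scene keeper_grip [([0.607, 0.2344, 0.1182], 0.81)]
side keeper_grip [([0.5768, 0.1842, 0.0512], 0.68), ([0.6055, 0.2325, 0.1202], 0.64)]
wrist keeper_grip [([0.6042, 0.2328, 0.116], 0.68)]
scene tin [([0.541, -0.3967, 0.0027], 0.74), ([0.5811, -0.0521, 0.0043], 0.35)]
side tin [([0.5365, -0.3981, -0.0004], 0.9)]
wrist tin []
```

View pics/g_w.png

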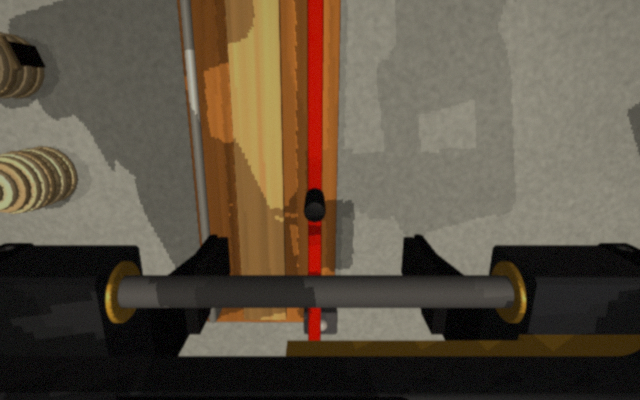

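```bash
cat > rack.py <<'E'
from h import *
s=st(); r=imaging.capture('wrist'); P=wpose(s,r); im=r['img'].astype(int)
print('post top',unproj(r,(315,212),.131,P))
R=s['tcp_rot']; ax=R[:2,1]
for v in (20,60,100,150):
    row=im[v]; red=np.where((row[:,2]>110)&(row[:,1]<40)&(row[:,0]<40))[0]
    if len(red): 
        m=unproj(r,((red.min()+red.max()+1)/2,v),.087,P); print('bar',v,red.min(),red.max(),m.round(4), 'offset along y-axis from tcp',round(float((m[:2]-s['position'][:2])@ax),4))
crop=r['img'][0:220,170:360]; cv2.imwrite('pics/rk.png',cv2.resize(crop,None,fx=3,fy=2.7,interpolation=cv2.INTER_NEAREST))
E
python3 rack.py
```

```text
20.8 [0.6036 0.2311 0.1952] yaw y-axis 84.32 F [-0.4  0.2  0.5] op 1.002 j [ 11.1  32.9  79.8  -0.   67.4 -73.3]
post top [0.60604755 0.23024619 0.131     ]
bar 20 307 321 [0.4742 0.243  0.087 ] offset along y-axis from tcp -0.0009
bar 60 307 321 [0.5013 0.2403 0.087 ] offset along y-axis from tcp -0.0009
bar 100 307 320 [0.5299 0.237  0.087 ] offset along y-axis from tcp -0.0014
bar 150 307 320 [0.5683 0.2332 0.087 ] offset along y-axis from tcp -0.0014
```

View pics/rk.png

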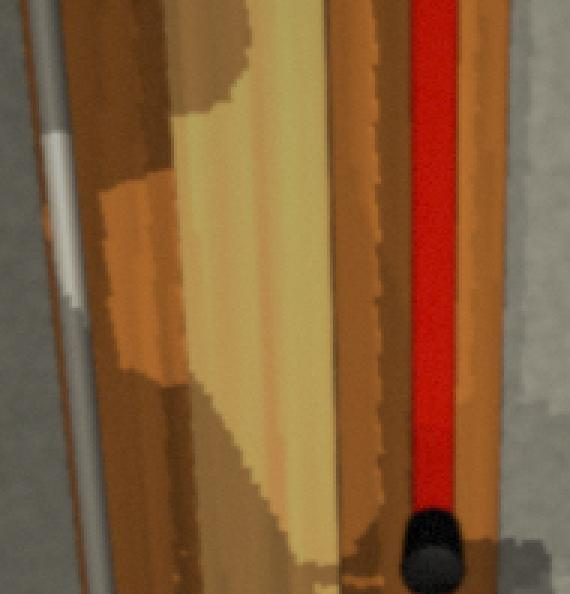

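Run:
```python
from h import *
s=st(); r=imaging.capture('wrist'); P=wpose(s,r)
for v,a,b in((30,165/3+170,325.5/3+170),(100,182/3+170,331/3+170),(170,199/3+170,337/3+170)):
    A=unproj(r,(a,v),.05,P);B=unproj(r,(b,v),.05,P);print(A.round(4),B.round(4),np.linalg.norm(A-B).round(4),((A+B)/2).round(4))
```

```text
20.85 [0.6036 0.2312 0.1952] yaw y-axis 84.33 F [-0.5  0.3 -0.1] op 1.002 j [ 11.1  32.9  79.8  -0.   67.4 -73.3]
[0.4671 0.1692 0.05  ] [0.4715 0.2133 0.05  ] 0.0444 [0.4693 0.1912 0.05  ]
[0.5228 0.1646 0.05  ] [0.5271 0.2077 0.05  ] 0.0434 [0.5249 0.1862 0.05  ]
[0.5847 0.1595 0.05  ] [0.5889 0.2017 0.05  ] 0.0424 [0.5868 0.1806 0.05  ]
```

>>> {"method": "send_rows", "body": {"plan": [[[0.08,-0.03,-0.4,0,-1],[0,0,-0.6,0,-1],[0,0,-0.6,0,-1],[0,0,-0.6,0,-1],[0,0,-0.4,0,-1],[0,0,-0.07,0,-1],[0,0,0,0,1],[0,0,0,0,1],[0,0,0,0,1],[0,0,0,0,1],[0,0,0,0,1],[0,0,0,0,1],[0,0,0,0,1],[0,0,0,0,1],[0,0,0,0,1],[0,0,0,0,1]]]}}

```text
time_s: 22.5
position: [0.6057, 0.2298, 0.1149]
tcp_rot: [[-0.995, 0.098, -0.001], [0.098, 0.995, -0.002], [0.0, -0.002, -1.0]]
force: [0.1, -6.5, 0.2]
opening: 0.173
```

Run:
```python
from h import *
s=st(); p=s['position'][:2]
a0=np.radians(-5.6); c=np.array([.5755,.1805]); R=np.array([[np.cos(a0),-np.sin(a0)],[np.sin(a0),np.cos(a0)]])
h=c+R@[-.175,.052]; print('hinge',h, 'r',np.linalg.norm(p-h), np.degrees(np.arctan2(*(p-h)[::-1])))
N=20; prev=p
for i in range(1,N+1):
    th=1.45*i/N; q=h+.2*np.array([np.cos(a0+th),np.sin(a0+th)]); print(((q-prev)/.03).round(2).tolist(), q.round(3)); prev=q
```

```text
22.5 [0.6057 0.2298 0.1149] yaw y-axis 84.39 F [ 0.1 -6.5  0.2] op 0.173 j [ 11.   38.4  83.3  -0.1  58.3 -73.4]
hinge [0.40640952 0.24932883] r 0.20027987871661793 -5.60403326342433
[0.02, 0.48] [0.606 0.244]
[-0.01, 0.48] [0.606 0.259]
[-0.04, 0.48] [0.605 0.273]
[-0.08, 0.48] [0.603 0.288]
[-0.11, 0.47] [0.599 0.302]
[-0.14, 0.46] [0.595 0.316]
[-0.18, 0.45] [0.59  0.329]
[-0.21, 0.44] [0.584 0.342]
[-0.24, 0.42] [0.576 0.355]
[-0.27, 0.4] [0.568 0.367]
[-0.3, 0.38] [0.559 0.378]
[-0.32, 0.36] [0.55  0.389]
[-0.35, 0.33] [0.539 0.399]
[-0.37, 0.31] [0.528 0.408]
[-0.39, 0.28] [0.516 0.417]
[-0.41, 0.25] [0.504 0.424]
[-0.43, 0.22] [0.491 0.431]
[-0.45, 0.19] [0.478 0.436]
[-0.46, 0.16] [0.464 0.441]
[-0.47, 0.12] [0.45  0.445]
```

>>> {"method": "send_rows", "body": {"plan": [[[0.02,0.48,0,0.725,1],[-0.01,0.48,0,0.725,1],[-0.04,0.48,0,0.725,1],[-0.08,0.48,0,0.725,1],[-0.11,0.47,0,0.725,1],[-0.14,0.46,0,0.725,1],[-0.18,0.45,0,0.725,1],[-0.21,0.44,0,0.725,1],[-0.24,0.42,0,0.725,1],[-0.27,0.4,0,0.725,1],[-0.3,0.38,0,0.725,1],[-0.32,0.36,0,0.725,1],[-0.35,0.33,0,0.725,1],[-0.37,0.31,0,0.725,1],[-0.39,0.28,0,0.725,1],[-0.41,0.25,0,0.725,1],[-0.43,0.22,0,0.725,1],[-0.45,0.19,0,0.725,1],[-0.46,0.16,0,0.725,1],[-0.33,0.08,0,0.5,1]]]}}

```text
time_s: 24.5
position: [0.4532, 0.4449, 0.1149]
tcp_rot: [[-0.237, -0.972, 0.0], [-0.972, 0.237, 0.001], [-0.001, -0.0, -1.0]]
force: [-0.1, 1.0, -1.6]
opening: 0.159
```

```bash
python3 - <<'E'
from h import *
s=st(); p=s['position'][:2]; h=np.array([.4064,.2493]); print(np.linalg.norm(p-h), np.arctan2(*(p-h)[::-1])+np.radians(5.6))
E
python3 look.py k keeper_grip tin
```

```text
24.5 [0.4532 0.4449 0.1149] yaw y-axis 166.32 F [-0.1  1.  -1.6] op 0.159 j [  34.4   37.5   85.4    0.    57.  -131.9]
0.20113921254291037 1.4338759663000868
24.5 [0.4532 0.4449 0.1149] yaw y-axis 166.32 F [-0.1  1.  -1.6] op 0.159 j [  34.4   37.5   85.4    0.    57.  -131.9]
scene keeper_grip [([0.4531, 0.4478, 0.1161], 0.72), ([0.4044, -0.3653, -0.0014], 0.55)]
side keeper_grip [([0.7407, 0.2188, 0.063], 0.72), ([0.4496, 0.4442, 0.1166], 0.56)]
wrist keeper_grip [([0.4495, 0.4493, 0.1176], 0.89)]
scene tin [([0.5394, -0.3965, 0.0011], 0.69)]
side tin [([0.5376, -0.3997, -0.0002], 0.81), ([0.4525, 0.4443, 0.1159], 0.23)]
wrist tin []
```

View pics/k_s.png

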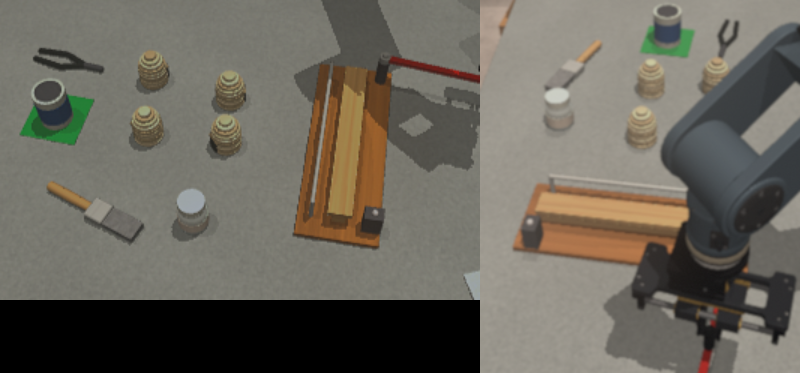

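>>> {"method": "send_rows", "body": {"plan": [[[0,0,0,0,-1],[0,0,0,0,-1],[0,0,0,0,-1],[0,0,0,0,-1],[0,0,0.4,0,-1],[0,0,0.7,0,-1],[0,0,0.7,0,-1],[0,0,0.7,0,-1],[0,0,0.3,-0.8,-1],[0.2,-0.7,0.1,-0.9,-1],[0.2,-0.7,0,-0.9,-1],[0.2,-0.7,0,-0.9,-1],[0.2,-0.7,0,-0.9,-1],[0.2,-0.7,0,-0.9,-1],[0.2,-0.7,0,-0.9,-1],[0.2,-0.7,0,-0.9,-1],[0.2,-0.7,0,-0.9,-1],[0.2,-0.7,0,-0.9,-1],[0.2,-0.7,0,-0.9,-1],[0.2,-0.7,0,-0.9,-1]]]}}

```text
time_s: 26.95
position: [0.5201, 0.2123, 0.2032]
tcp_rot: [[-0.968, -0.253, 0.001], [-0.253, 0.968, 0.0], [-0.001, -0.0, -1.0]]
force: [0.3, 0.2, 0.5]
opening: 0.994
```

>>> {"method": "send_rows", "body": {"plan": [[[0.2,-0.8,0,-0.9,-1],[0.2,-0.8,0,-0.9,-1],[0.2,-0.8,0,-0.9,-1],[0.2,-0.8,0,-0.8,-1],[0.2,-0.8,0,0,-1],[0.2,-0.8,0,0,-1],[0.2,-0.8,0,0,-1],[0.2,-0.8,0,0,-1],[0.2,-0.8,0,0,-1],[0.2,-0.8,0,0,-1],[0,-0.5,0,0,-1],[0,0,0,0,-1],[0,0,0,0,-1]]]}}

```text
time_s: 28.25
position: [0.5793, -0.0413, 0.2023]
tcp_rot: [[-0.996, 0.092, -0.0], [0.092, 0.996, 0.001], [0.001, 0.001, -1.0]]
force: [-0.2, 1.1, 0.1]
opening: 1.003
```

```bash
python3 look.py l hut0 keeper_grip tin
```

```text
28.25 [ 0.5793 -0.0413  0.2023] yaw y-axis 84.74 F [-0.2  1.1  0.1] op 1.003 j [-15.1  27.4  89.1   0.   63.5 -99.9]
scene hut0 [([0.5632, -0.2013, -0.0024], 0.75), ([0.5804, -0.0519, 0.0025], 0.65), ([0.4204, -0.2197, -0.0003], 0.62), ([0.4687, -0.0551, 0.0028], 0.58)]
side hut0 [([0.5709, -0.2081, -0.0006], 0.76), ([0.4649, -0.0521, -0.0001], 0.76), ([0.4273, -0.2175, 0.0018], 0.67), ([0.7522, -0.0949, 0.0019], 0.32)]
wrist hut0 [([0.5685, -0.2083, -0.0034], 0.97), ([0.4251, -0.2146, 0.0019], 0.83), ([0.5773, -0.0489, 0.0031], 0.61), ([0.4684, -0.0542, 0.0034], 0.57)]
scene keeper_grip [([0.4541, 0.4457, 0.1179], 0.6)]
side keeper_grip [([0.4556, 0.4431, 0.1164], 0.57), ([0.4011, -0.3723, -0.0027], 0.21)]
wrist keeper_grip []
scene tin [([0.5365, -0.395, 0.003], 0.89)]
side tin [([0.5338, -0.4009, 0.0014], 0.75), ([0.4028, -0.3733, 0.0005], 0.74), ([0.4665, -0.0528, 0.0016], 0.61)]
wrist tin []
```

View pics/l_w.png

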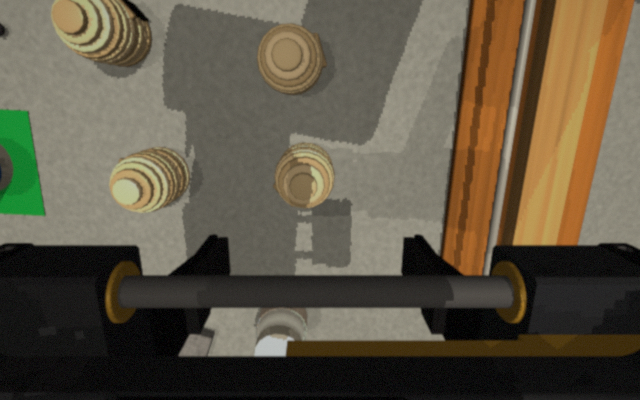

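View pics/l_s.png

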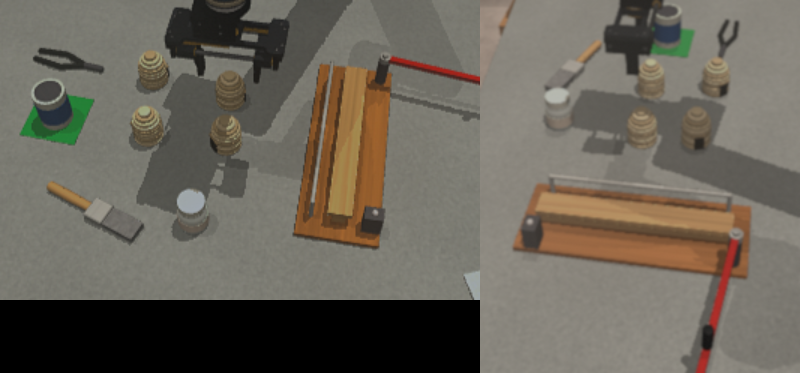

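Run:
```python
from h import *
s=st(); r=imaging.capture('wrist'); P=wpose(s,r)
for uv in((302,184),(287,54),(125,192),(73,16)): print(unproj(r,uv,.08,P).round(4))
```

```text
28.85 [ 0.5798 -0.0417  0.202 ] yaw y-axis 84.79 F [ 0.4  1.3 -0.4] op 1.0 j [-15.1  27.5  89.1   0.   63.5 -99.9]
[ 0.5747 -0.0532  0.08  ]
[ 0.4697 -0.0542  0.08  ]
[ 0.5677 -0.2073  0.08  ]
[ 0.4281 -0.2134  0.08  ]
```

>>> {"method": "send_rows", "body": {"plan": [[[-0.11,-0.38,-0.3,0,-1],[0,0,-0.7,0,-1],[0,0,-0.7,0,-1],[0,0,-0.7,0,-1],[0,0,-0.7,0,-1],[0,0,-0.7,0,-1],[0,0,-0.7,0,-1],[0,0,-0.5,0,-1],[0,0,-0.3,0,-1],[0,0,-0.1,0,-1],[0,0,0,0,-1],[0,0,0,0,1],[0,0,0,0,1],[0,0,0,0,1],[0,0,0,0,1],[0,0,0,0,1],[0,0,0,0,1],[0,0,0,0,1]]]}}

```text
time_s: 30.7
position: [0.5767, -0.0531, 0.0406]
tcp_rot: [[-0.996, 0.091, 0.001], [0.091, 0.996, -0.0], [-0.001, 0.0, -1.0]]
force: [-0.5, 0.7, 5.9]
opening: 0.654
```

>>> {"method": "send_rows", "body": {"plan": [[[0,0,0.2,0,1],[0,0,0.5,0,1],[0,0,0.7,0,1],[0,0,0.7,0,1],[0,0,0.7,0,1],[0,0,0.7,0,1],[0,0,0.5,0,1],[0.15,0.3,0,0,1],[0.3,0.6,0,0,1],[0.4,0.8,0,0,1],[0.4,0.8,0,0,1],[0.4,0.8,0,0,1],[0.4,0.8,0,0,1],[0.4,0.8,0,0,1],[0.4,0.8,0,0,1],[0.4,0.8,0,0,1],[0.4,0.8,0,0,1],[0.04,0.12,0,0,1],[0,0,0,0,1],[0,0,0,0,1]]]}}

```text
time_s: 32.7
position: [0.6861, 0.1689, 0.1588]
tcp_rot: [[-0.996, 0.091, -0.003], [0.091, 0.996, -0.001], [0.003, -0.001, -1.0]]
force: [-0.6, -0.4, -1.1]
opening: 0.653
```

```bash
python3 look.py m
```

```text
32.7 [0.6861 0.1689 0.1588] yaw y-axis 84.78 F [-0.6 -0.4 -1.1] op 0.653 j [  4.8  39.8  71.8  -0.   68.6 -80. ]
```

View pics/m_w.png

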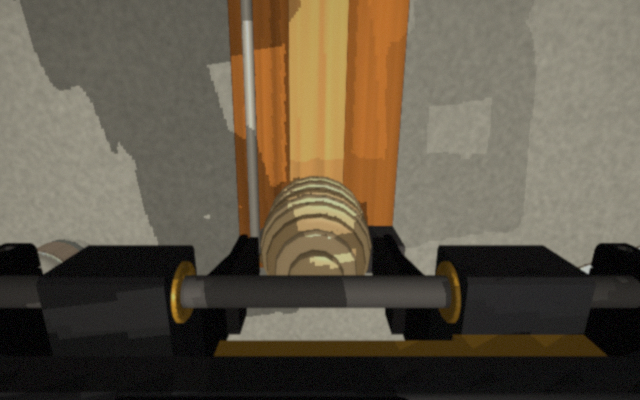

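```bash
cat > pl.py <<'E'
from h import *
s=st(); r=imaging.capture('wrist'); P=wpose(s,r); ax=s['tcp_rot'][:2,1]
im=cv2.GaussianBlur(r['img'],(1,9),0).astype(int)
for v in range(10,150,20):
    row=im[v,:,1]; g=np.convolve(row,[1,1,0,-1,-1],'same')   # left minus right -> sign
    a=0; 
    print(v,[(u,int(g[u])) for u in range(230,420) if abs(g[u])>30 and abs(g[u])==max(abs(g[max(0,u-4):u+5]))])
E
python3 pl.py
```

```text
32.85 [0.6867 0.1683 0.1598] yaw y-axis 84.71 F [-0.5  0.9 -0.8] op 0.661 j [  4.7  39.7  71.7  -0.   68.6 -80. ]
10 [(242, 70), (250, -61), (251, -61), (289, 60), (297, 83), (348, -127), (409, 79)]
30 [(243, 142), (252, -131), (289, 147), (347, -123), (407, 85)]
50 [(230, -61), (243, 146), (252, -121), (289, 150), (347, -124), (406, 65)]
70 [(230, -100), (231, -100), (245, 109), (253, -127), (289, 151), (326, 38), (346, -129), (404, 68), (405, 68)]
90 [(232, -90), (245, 106), (246, 106), (253, -119), (289, 146), (326, 38), (345, -121), (403, 67)]
110 [(233, -100), (247, 103), (254, -122), (289, 150), (325, 38), (345, -120), (401, 65)]
130 [(234, -96), (255, -87), (290, 146), (325, 35), (344, -125), (400, 68)]
```

Run:
```python
from h import *
s=st(); r=imaging.capture('wrist'); P=wpose(s,r); ax=s['tcp_rot'][:2,1]; 
for v,a,b in((30,289,347),(70,289,346),(110,289,345),(130,290,344)):
    A=unproj(r,(a,v),.05,P);B=unproj(r,(b,v),.05,P);m=(A+B)/2; print(m.round(4),np.linalg.norm(A-B).round(4),'rack-yaw -5.6 off',round(float((m[:2]-s['position'][:2])@[.0976,.9952]),4))
    # rail
print([unproj(r,(u,v),.066,P).round(4) for u,v in((247.5,30),(249.5,90))])
```

```text
32.9 [0.6869 0.1683 0.16  ] yaw y-axis 84.7 F [ 0.1 -0.2 -1.7] op 0.657 j [  4.7  39.7  71.7  -0.   68.6 -80. ]
[0.564  0.1813 0.05  ] 0.0428 rack-yaw -5.6 off 0.001
[0.5916 0.1784 0.05  ] 0.0433 rack-yaw -5.6 off 0.0008
[0.6209 0.1754 0.05  ] 0.0438 rack-yaw -5.6 off 0.0006
[0.6362 0.174  0.05  ] 0.0429 rack-yaw -5.6 off 0.0007
[array([0.5621, 0.1321, 0.066 ]), array([0.6018, 0.1278, 0.066 ])]
```

>>> {"method": "send_rows", "body": {"plan": [[[0.02,0.03,-0.3,0,1],[0,0,-0.5,0,1],[0,0,-0.5,0,1],[0,0,-0.4,0,1],[0,0,-0.3,0,1],[0,0,-0.15,0,1],[0,0,-0.1,0,1],[0,0,0,0,1],[0,0,0,0,1]]]}}

```text
time_s: 33.85
position: [0.6883, 0.1703, 0.0931]
tcp_rot: [[-0.996, 0.091, 0.001], [0.091, 0.996, 0.0], [-0.001, 0.0, -1.0]]
force: [-0.1, -0.2, -2.3]
opening: 0.651
```

>>> {"method": "send_rows", "body": {"plan": [[[0,-0.03,-0.06,0,1],[0,0,-0.03,0,1],[0,0,-0.02,0,1],[0,0,0,0,1]]]}}

```text
time_s: 34.25
position: [0.6885, 0.1692, 0.0907]
tcp_rot: [[-0.996, 0.091, 0.002], [0.091, 0.996, -0.0], [-0.002, 0.0, -1.0]]
force: [-0.4, -1.0, 5.2]
opening: 0.653
```

>>> {"method": "send_rows", "body": {"plan": [[[0,0,0,0,-1],[0,0,0,0,-1],[0,0,0,0,-1],[0,0,0,0,-1],[0,0,0,0,-1],[0,0,0.3,0,-1],[0,0,0.6,0,-1],[0,0,0.9,0,-1],[0,0,0.9,0,-1],[0,0,0.9,0,-1],[-0.7,-0.7,0,0,-1],[-0.8,-0.8,0,0,-1],[-0.8,-0.8,0,0,-1],[-0.8,-0.8,0,0,-1],[-0.8,-0.8,0,0,-1],[-0.8,-0.8,0,0,-1],[-0.8,-0.8,0,0,-1],[-0.8,-0.8,0,0,-1],[-0.8,-0.8,0,0,-1],[-0.25,-0.34,0,0,-1]]]}}

```text
time_s: 36.25
position: [0.4651, -0.0549, 0.1978]
tcp_rot: [[-0.996, 0.093, -0.001], [0.093, 0.996, -0.0], [0.001, -0.0, -1.0]]
force: [-0.2, 0.5, 0.2]
opening: 0.998
```

```bash
python3 look.py n hut0 tin
python3 - <<'E'
from h import *
s=st(); r=imaging.capture('wrist'); P=wpose(s,r)
print(proj(r,[.468,-.054,.08],P))
E
```

```text
36.25 [ 0.4651 -0.0549  0.1978] yaw y-axis 84.67 F [-0.2  0.5  0.2] op 0.998 j [ -20.4   19.4  104.7   -0.    55.9 -105.1]
scene hut0 [([0.563, -0.2002, -0.0033], 0.74), ([0.6927, 0.1686, 0.0493], 0.72), ([0.4699, -0.0556, 0.0003], 0.67)]
side hut0 [([0.4256, -0.2216, 0.0017], 0.98), ([0.6851, 0.1667, 0.0477], 0.94), ([0.4677, -0.0506, 0.0008], 0.94), ([0.5675, -0.2061, 0.0005], 0.67)]
wrist hut0 [([0.4691, -0.052, 0.001], 0.82)]
scene tin [([0.5373, -0.3952, 0.0037], 0.91), ([0.6895, 0.1692, 0.052], 0.41)]
side tin [([0.5336, -0.3982, 0.0001], 0.92)]
wrist tin []
36.7 [ 0.468  -0.0532  0.1972] yaw y-axis 84.86 F [-0.5  0.6 -0.1] op 1.0 j [ -20.1   19.6  104.5    0.    55.9 -105. ]
[314.8151252  189.97451697]
```

View pics/n_w.png

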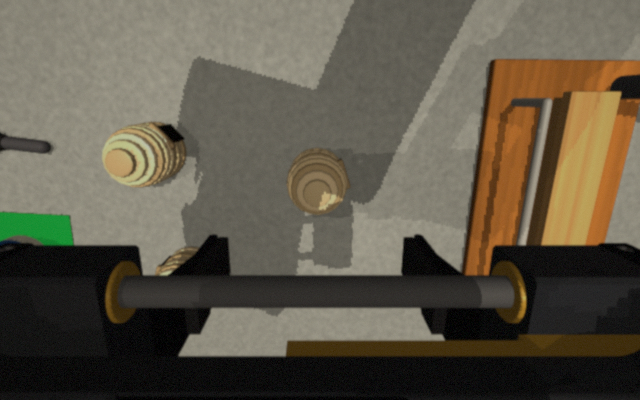

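View pics/n_s.png

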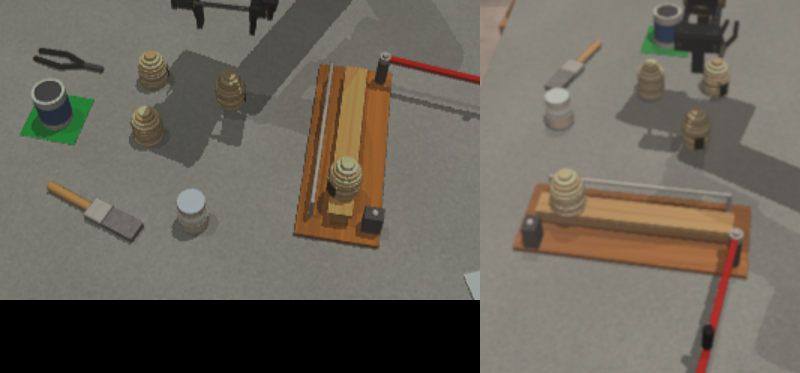

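>>> {"method": "send_rows", "body": {"plan": [[[0,0,-0.4,0,-1],[0,0,-0.7,0,-1],[0,0,-0.7,0,-1],[0,0,-0.7,0,-1],[0,0,-0.7,0,-1],[0,0,-0.7,0,-1],[0,0,-0.7,0,-1],[0,0,-0.4,0,-1],[0,0,-0.2,0,-1],[0,0,0,0,-1],[0,0,0,0,1],[0,0,0,0,1],[0,0,0,0,1],[0,0,0,0,1],[0,0,0,0,1],[0,0,0,0,1],[0,0,0,0,1]]]}}

```text
time_s: 38.45
position: [0.4673, -0.0539, 0.0414]
tcp_rot: [[-0.996, 0.091, 0.0], [0.091, 0.996, -0.0], [-0.0, -0.0, -1.0]]
force: [0.3, 0.5, 1.5]
opening: 0.648
```

>>> {"method": "send_rows", "body": {"plan": [[[0,0,0.2,0,1],[0,0,0.5,0,1],[0,0,0.7,0,1],[0,0,0.7,0,1],[0,0,0.7,0,1],[0,0,0.7,0,1],[0,0,0.5,0,1],[-0.13,0.3,0,0,1],[0,0.6,0,0,1],[0,0.8,0,0,1],[0,0.9,0,0,1],[0,0.9,0,0,1],[0,0.9,0,0,1],[0,0.9,0,0,1],[0,0.9,0,0,1],[0,0.9,0,0,1],[0,0.7,0,0,1],[0,0.37,0,0,1],[0,0,0,0,1],[0,0,0,0,1]]]}}

```text
time_s: 40.45
position: [0.4626, 0.1909, 0.1607]
tcp_rot: [[-0.996, 0.09, -0.001], [0.09, 0.996, -0.001], [0.001, -0.001, -1.0]]
force: [-0.1, -0.6, -1.1]
opening: 0.647
```

```bash
python3 look.py o; python3 pl.py
```

```text
40.45 [0.4626 0.1909 0.1607] yaw y-axis 84.81 F [-0.1 -0.6 -1.1] op 0.647 j [  9.6  25.  102.7  -0.   52.4 -75.2]
40.6 [0.4633 0.1903 0.1611] yaw y-axis 84.71 F [-0.1  0.2 -3. ] op 0.648 j [  9.5  24.9 102.7  -0.   52.4 -75.2]
10 [(279, 96)]
30 [(279, 89)]
50 [(277, 86)]
70 [(277, 85)]
90 [(233, -55), (276, 64), (404, 71)]
110 [(234, -59), (275, 64), (350, 31), (365, -125), (381, 170), (409, -71)]
130 [(235, -57), (276, 79), (291, 155), (345, -141), (382, 138), (394, 70), (407, -126)]
```

View pics/o_w.png

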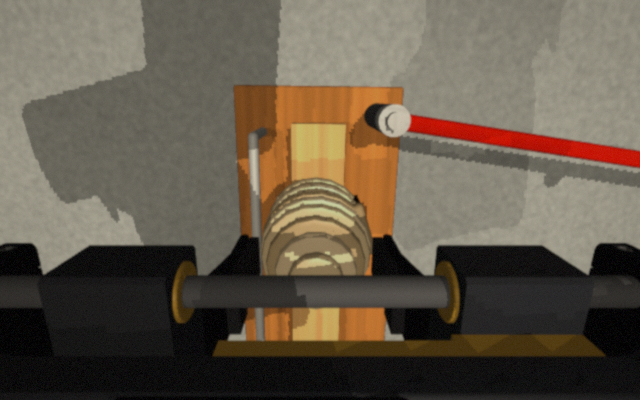

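>>> {"method": "send_rows", "body": {"plan": [[[0,0.02,-0.3,0,1],[0,0,-0.5,0,1],[0,0,-0.5,0,1],[0,0,-0.4,0,1],[0,0,-0.3,0,1],[0,0,-0.15,0,1],[0,0,-0.13,0,1],[0,0,0,0,1],[0,0,0,0,1]]]}}

```text
time_s: 41.55
position: [0.4637, 0.1919, 0.0931]
tcp_rot: [[-0.996, 0.091, 0.001], [0.091, 0.996, 0.0], [-0.001, 0.0, -1.0]]
force: [0.1, 0.0, -1.0]
opening: 0.647
```

>>> {"method": "send_rows", "body": {"plan": [[[0,-0.02,-0.05,0,1],[0,0,-0.03,0,1],[0,0,0,0,1]]]}}

```text
time_s: 41.85
position: [0.4639, 0.1913, 0.0913]
tcp_rot: [[-0.996, 0.091, 0.001], [0.091, 0.996, 0.0], [-0.001, 0.0, -1.0]]
force: [-1.4, 0.5, 2.9]
opening: 0.646
```

>>> {"method": "send_rows", "body": {"plan": [[[0,0,0,0,-1],[0,0,0,0,-1],[0,0,0,0,-1],[0,0,0,0,-1],[0,0,0,0,-1],[0,0,0.3,0,-1],[0,0,0.6,0,-1],[0,0,0.9,0,-1],[0,0,0.9,0,-1],[0,0,0.9,0,-1],[0.25,-0.9,0,0,-1],[0.25,-1,0,0,-1],[0.25,-1,0,0,-1],[0.25,-1,0,0,-1],[0.25,-1,0,0,-1],[0.25,-1,0,0,-1],[0.25,-1,0,0,-1],[0.25,-1,0,0,-1],[0.25,-1,0,0,-1],[0.25,-1,0,0,-1]]]}}

```text
time_s: 43.85
position: [0.5385, -0.107, 0.1991]
tcp_rot: [[-0.996, 0.091, 0.0], [0.091, 0.996, -0.0], [-0.0, -0.0, -1.0]]
force: [0.2, 0.4, -0.1]
opening: 1.003
```

>>> {"method": "send_rows", "body": {"plan": [[[0.25,-1,0,0,-1],[0.25,-1,0,0,-1],[0.25,-0.8,0,0,-1],[0.19,-0.54,0,0,-1],[0,0,0,0,-1],[0,0,0,0,-1]]]}}

```text
time_s: 44.45
position: [0.566, -0.2051, 0.1983]
tcp_rot: [[-0.996, 0.091, -0.001], [0.091, 0.996, 0.001], [0.001, 0.001, -1.0]]
force: [-0.6, 0.1, -0.7]
opening: 0.997
```

```bash
python3 look.py p hut0 tin
python3 - <<'E'
from h import *
s=st(); r=imaging.capture('wrist'); P=wpose(s,r)
print(proj(r,[.567,-.206,.08],P))
E
```

```text
44.45 [ 0.566  -0.2051  0.1983] yaw y-axis 84.76 F [-0.6  0.1 -0.7] op 0.997 j [ -30.6   29.3   86.2    0.    64.6 -115.3]
scene hut0 [([0.6891, 0.171, 0.0521], 0.93), ([0.568, -0.2044, -0.0037], 0.92), ([0.4648, 0.1896, 0.0496], 0.92), ([0.424, -0.219, 0.0016], 0.9), ([0.4071, 0.2519, 0.0794], 0.26)]
side hut0 [([0.5709, -0.2063, -0.0016], 0.87), ([0.6857, 0.17, 0.0472], 0.71), ([0.4281, -0.2159, 0.0013], 0.65), ([0.4611, 0.1965, 0.0491], 0.59)]
wrist hut0 [([0.5642, -0.2064, -0.0018], 0.88), ([0.4242, -0.2213, -0.0006], 0.65)]
scene tin [([0.5392, -0.3967, 0.0042], 0.58)]
side tin [([0.5387, -0.3998, 0.0008], 0.96)]
wrist tin [([0.5346, -0.3999, 0.0009], 0.76)]
44.9 [ 0.5666 -0.2055  0.1986] yaw y-axis 84.82 F [0.5 0.3 0.6] op 0.997 j [ -30.5   29.3   86.2    0.    64.5 -115.4]
[315.20926647 190.01447688]
```

View pics/p_w.png

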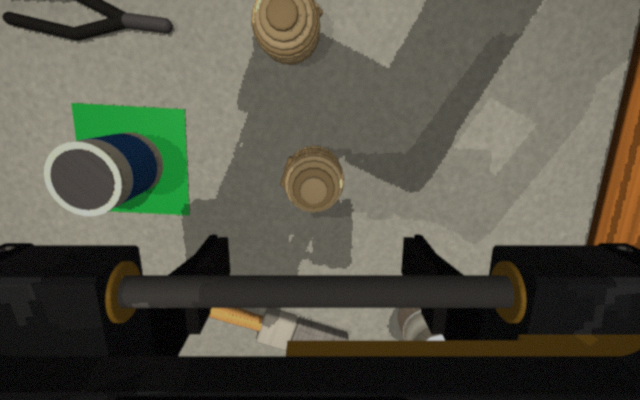

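View pics/p_s.png

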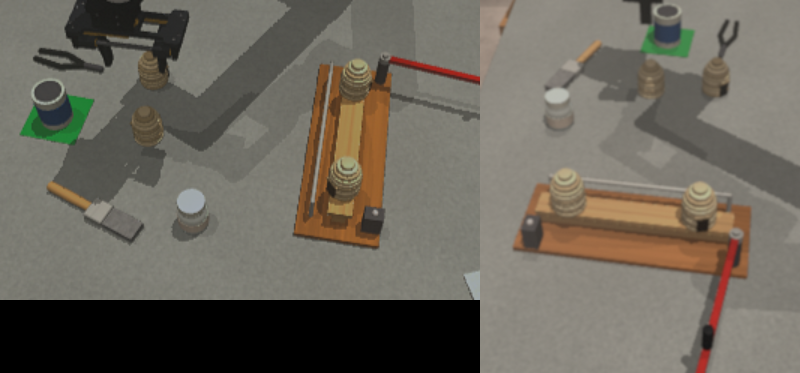

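>>> {"method": "send_rows", "body": {"plan": [[[0,-0.02,-0.4,0,-1],[0,0,-0.7,0,-1],[0,0,-0.7,0,-1],[0,0,-0.7,0,-1],[0,0,-0.7,0,-1],[0,0,-0.7,0,-1],[0,0,-0.7,0,-1],[0,0,-0.4,0,-1],[0,0,-0.25,0,-1],[0,0,0,0,-1],[0,0,0,0,1],[0,0,0,0,1],[0,0,0,0,1],[0,0,0,0,1],[0,0,0,0,1],[0,0,0,0,1],[0,0,0,0,1]]]}}

```text
time_s: 46.65
position: [0.5668, -0.2066, 0.0412]
tcp_rot: [[-0.996, 0.091, 0.001], [0.091, 0.996, -0.0], [-0.001, -0.0, -1.0]]
force: [1.1, 0.5, 1.0]
opening: 0.644
```

>>> {"method": "send_rows", "body": {"plan": [[[0,0,0.2,0,1],[0,0,0.5,0,1],[0,0,0.7,0,1],[0,0,0.7,0,1],[0,0,0.7,0,1],[0,0,0.7,0,1],[0,0,0.5,0,1],[0.1,0.3,0,0,1],[0.1,0.6,0,0,1],[0.1,0.8,0,0,1],[0.1,0.9,0,0,1],[0.1,0.9,0,0,1],[0.1,0.9,0,0,1],[0.1,0.9,0,0,1],[0.1,0.9,0,0,1],[0.1,0.9,0,0,1],[0.1,0.9,0,0,1],[0.1,0.9,0,0,1],[0.1,0.9,0,0,1],[0.1,0.9,0,0,1]]]}}

```text
time_s: 48.65
position: [0.6036, 0.1173, 0.1593]
tcp_rot: [[-0.996, 0.09, -0.004], [0.09, 0.996, 0.001], [0.004, 0.0, -1.0]]
force: [0.4, -0.3, -2.6]
opening: 0.652
```

>>> {"method": "send_rows", "body": {"plan": [[[0.1,0.9,0,0,1],[0.1,0.8,0,0,1],[0.03,0.47,0,0,1],[0,0.2,0,0,1],[0,0,0,0,1],[0,0,0,0,1]]]}}

```text
time_s: 49.25
position: [0.612, 0.1849, 0.1606]
tcp_rot: [[-0.996, 0.091, -0.001], [0.091, 0.996, -0.001], [0.001, -0.001, -1.0]]
force: [-0.7, -0.0, -1.4]
opening: 0.649
```

```bash
python3 look.py q; python3 pl.py
```

```text
49.25 [0.612  0.1849 0.1606] yaw y-axis 84.76 F [-0.7 -0.  -1.4] op 0.649 j [  6.8  34.6  82.6  -0.   62.8 -77.9]
49.4 [0.6125 0.1844 0.1609] yaw y-axis 84.69 F [ 0.1 -0.3 -2.1] op 0.654 j [  6.8  34.6  82.6  -0.   62.8 -77.9]
10 [(230, 73), (239, -63), (271, 50), (314, 106), (315, 106), (328, -79), (337, -93), (345, 40), (399, 72)]
30 [(231, 72), (240, -65), (277, 49), (278, 49), (332, 87), (397, 74), (398, 74)]
50 [(232, 67), (240, -66), (241, -66), (278, 58), (311, 57), (335, -134), (396, 72)]
70 [(233, 151), (242, -133), (278, 155), (335, -128), (346, 37), (394, 61)]
90 [(234, 137), (243, -138), (279, 137), (334, -133), (393, 59)]
110 [(236, 112), (243, -137), (279, 148), (334, -132), (385, -31), (391, 66)]
130 [(236, 107), (244, -139), (279, 149), (333, -131), (390, 60)]
```

View pics/q_w.png

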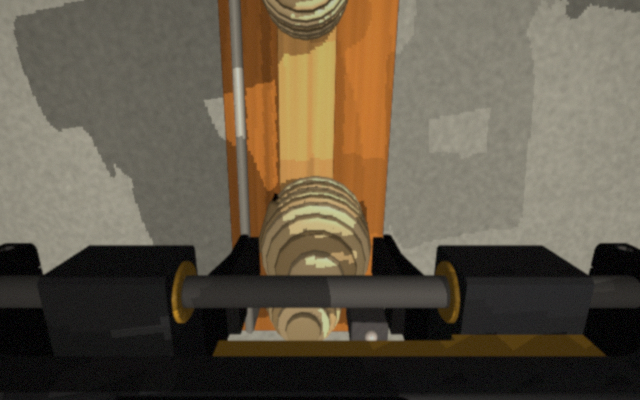

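>>> {"method": "send_rows", "body": {"plan": [[[0,-0.15,-0.1,0,1],[0,-0.12,-0.3,0,1],[0,0,-0.5,0,1],[0,0,-0.5,0,1],[0,0,-0.4,0,1],[0,0,-0.3,0,1],[0,0,-0.12,0,1],[0,0,-0.08,0,1],[0,0,0,0,1],[0,0,0,0,1]]]}}

```text
time_s: 50.45
position: [0.613, 0.1776, 0.0925]
tcp_rot: [[-0.996, 0.091, 0.001], [0.091, 0.996, 0.0], [-0.001, 0.0, -1.0]]
force: [-0.9, -0.1, -1.8]
opening: 0.649
```

>>> {"method": "send_rows", "body": {"plan": [[[0,-0.03,-0.05,0,1],[0,0,-0.02,0,1],[0,0,0,0,1]]]}}

```text
time_s: 50.75
position: [0.6132, 0.1768, 0.0912]
tcp_rot: [[-0.996, 0.091, 0.002], [0.091, 0.996, 0.0], [-0.002, 0.001, -1.0]]
force: [-1.9, 1.5, 5.3]
opening: 0.653
```

>>> {"method": "send_rows", "body": {"plan": [[[0,0,0,0,-1],[0,0,0,0,-1],[0,0,0,0,-1],[0,0,0,0,-1],[0,0,0,0,-1],[0,0,0.3,0,-1],[0,0,0.6,0,-1],[0,0,0.9,0,-1],[0,0,0.9,0,-1],[0,0,0.9,0,-1],[-0.45,-0.94,0,0,-1],[-0.45,-0.94,0,0,-1],[-0.45,-0.94,0,0,-1],[-0.45,-0.94,0,0,-1],[-0.45,-0.94,0,0,-1],[-0.45,-0.94,0,0,-1],[-0.45,-0.94,0,0,-1],[-0.45,-0.94,0,0,-1],[-0.45,-0.94,0,0,-1],[-0.45,-0.94,0,0,-1]]]}}

```text
time_s: 52.75
position: [0.4771, -0.1066, 0.1986]
tcp_rot: [[-0.996, 0.091, 0.001], [0.091, 0.996, -0.001], [-0.001, -0.0, -1.0]]
force: [-0.3, -0.6, 0.1]
opening: 0.999
```

>>> {"method": "send_rows", "body": {"plan": [[[-0.45,-0.94,0,0,-1],[-0.45,-0.94,0,0,-1],[-0.45,-0.94,0,0,-1],[-0.39,-0.94,0,0,-1],[0,0,0,0,-1],[0,0,0,0,-1]]]}}

```text
time_s: 53.35
position: [0.4252, -0.2186, 0.1983]
tcp_rot: [[-0.996, 0.093, 0.001], [0.093, 0.996, -0.0], [-0.001, 0.0, -1.0]]
force: [-0.3, 0.3, -0.1]
opening: 1.0
```

```bash
python3 look.py t hut0 tin
python3 - <<'E'
from h import *
s=st(); r=imaging.capture('wrist'); P=wpose(s,r)
print(proj(r,[.426,-.218,.08],P))
E
```

```text
53.35 [ 0.4252 -0.2186  0.1983] yaw y-axis 84.67 F [-0.3  0.3 -0.1] op 1.0 j [ -40.7   20.   103.5    0.    56.5 -125.3]
scene hut0 [([0.6924, 0.1703, 0.0517], 0.87), ([0.6095, 0.182, 0.0459], 0.82), ([0.425, -0.221, 0.003], 0.6), ([0.4669, 0.188, 0.0501], 0.55)]
side hut0 [([0.4253, -0.221, 0.0049], 0.98), ([0.4622, 0.1939, 0.0513], 0.95), ([0.6889, 0.1674, 0.0496], 0.74), ([0.6155, 0.178, 0.0491], 0.72)]
wrist hut0 [([0.4261, -0.2195, -0.0004], 0.57)]
scene tin [([0.5387, -0.395, 0.002], 0.83), ([0.4018, -0.3703, -0.0029], 0.49)]
side tin [([0.5352, -0.4, -0.0002], 0.56)]
wrist tin [([0.5371, -0.3997, -0.0016], 0.77)]
53.8 [ 0.4255 -0.2177  0.1978] yaw y-axis 84.84 F [ 0.6 -0.5  0.6] op 1.001 j [ -40.5   20.1  103.5    0.    56.4 -125.4]
[315.50092214 190.31311018]
```

View pics/t_w.png

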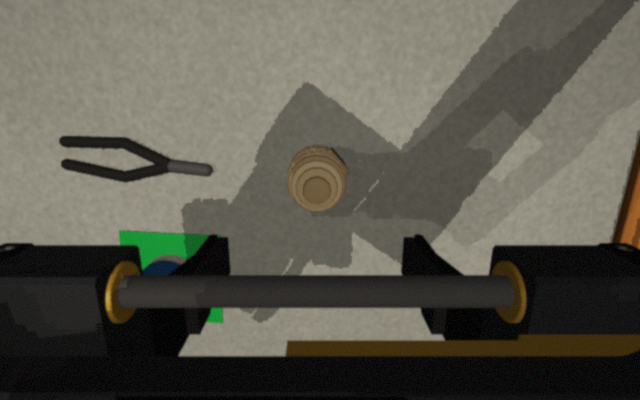

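View pics/t_s.png

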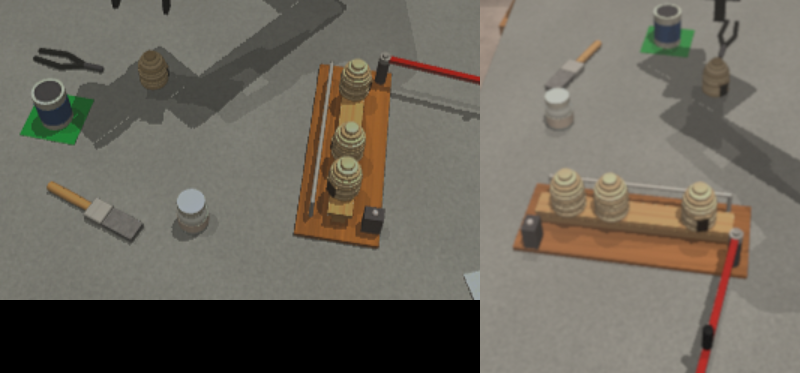

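>>> {"method": "send_rows", "body": {"plan": [[[0,0,-0.4,0,-1],[0,0,-0.7,0,-1],[0,0,-0.7,0,-1],[0,0,-0.7,0,-1],[0,0,-0.7,0,-1],[0,0,-0.7,0,-1],[0,0,-0.7,0,-1],[0,0,-0.4,0,-1],[0,0,-0.23,0,-1],[0,0,0,0,-1],[0,0,0,0,1],[0,0,0,0,1],[0,0,0,0,1],[0,0,0,0,1],[0,0,0,0,1],[0,0,0,0,1],[0,0,0,0,1]]]}}

```text
time_s: 55.55
position: [0.4255, -0.2183, 0.0411]
tcp_rot: [[-0.996, 0.091, 0.0], [0.091, 0.996, -0.0], [-0.0, -0.0, -1.0]]
force: [0.3, 0.6, 1.6]
opening: 0.649
```

>>> {"method": "send_rows", "body": {"plan": [[[0,0,0.2,0,1],[0,0,0.5,0,1],[0,0,0.7,0,1],[0,0,0.7,0,1],[0,0,0.7,0,1],[0,0,0.7,0,1],[0,0,0.5,0,1],[0.2,0.4,0,0,1],[0.25,0.8,0,0,1],[0.25,0.9,0,0,1],[0.25,0.9,0,0,1],[0.25,0.9,0,0,1],[0.25,0.9,0,0,1],[0.25,0.9,0,0,1],[0.25,0.9,0,0,1],[0.25,0.9,0,0,1],[0.25,0.9,0,0,1],[0.25,0.9,0,0,1],[0.25,0.9,0,0,1],[0.25,0.9,0,0,1]]]}}

```text
time_s: 57.55
position: [0.5201, 0.1169, 0.1597]
tcp_rot: [[-0.996, 0.091, -0.003], [0.091, 0.996, 0.0], [0.003, -0.0, -1.0]]
force: [0.1, 0.1, -1.3]
opening: 0.648
```

>>> {"method": "send_rows", "body": {"plan": [[[0.25,0.9,0,0,1],[0.25,0.8,0,0,1],[0.06,0.4,0,0,1],[0,0.2,0,0,1],[0,0,0,0,1],[0,0,0,0,1]]]}}

```text
time_s: 58.15
position: [0.5373, 0.1831, 0.1606]
tcp_rot: [[-0.996, 0.091, -0.001], [0.091, 0.996, -0.001], [0.001, -0.001, -1.0]]
force: [-0.5, -0.4, -2.2]
opening: 0.65
```

```bash
python3 look.py u; python3 pl.py
```

```text
58.15 [0.5373 0.1831 0.1606] yaw y-axis 84.76 F [-0.5 -0.4 -2.2] op 0.65 j [  7.6  29.5  93.3  -0.   57.3 -77.2]
58.3 [0.5379 0.1828 0.1609] yaw y-axis 84.71 F [ 0.4 -1.1 -2.2] op 0.65 j [  7.5  29.5  93.3  -0.   57.3 -77.2]
10 [(283, 54), (374, -127), (382, 48), (389, 167), (403, 78), (415, -186)]
30 [(230, -47), (244, 78), (253, -73), (282, 51), (290, 90), (348, -130), (359, -51), (370, -75), (392, 78), (408, 64)]
50 [(231, -55), (245, 79), (253, -66), (281, 67), (290, 154), (348, -131), (407, 64), (416, 37)]
70 [(232, -50), (246, 76), (254, -68), (280, 72), (292, 67), (348, -73), (355, -84), (405, 59)]
90 [(233, -56), (246, 77), (255, -71), (277, 148), (283, 60), (290, 80), (298, -81), (338, 59), (346, -57), (359, -135), (374, 32), (403, 60)]
110 [(234, -63), (248, 77), (255, -75), (276, 179), (289, 145), (297, -110), (339, 72), (347, -75), (359, -133), (387, -32), (402, 58)]
130 [(235, -55), (241, 33), (249, 101), (256, -127), (269, -43), (270, -43), (287, 59), (294, 31), (304, 64), (349, -91), (385, -31), (386, -31), (401, 61)]
```

View pics/u_w.png

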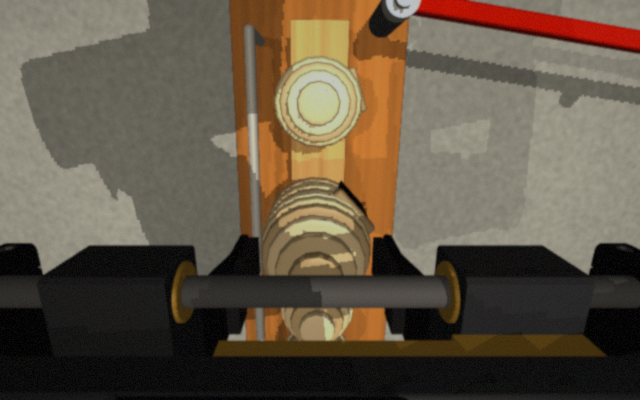

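>>> {"method": "send_rows", "body": {"plan": [[[0,0.02,-0.3,0,1],[0,0,-0.5,0,1],[0,0,-0.5,0,1],[0,0,-0.4,0,1],[0,0,-0.3,0,1],[0,0,-0.15,0,1],[0,0,-0.12,0,1],[0,0,0,0,1],[0,0,0,0,1]]]}}

```text
time_s: 59.25
position: [0.5385, 0.1844, 0.0932]
tcp_rot: [[-0.996, 0.091, 0.001], [0.091, 0.996, 0.0], [-0.001, 0.0, -1.0]]
force: [0.7, 1.4, -1.0]
opening: 0.649
```

>>> {"method": "send_rows", "body": {"plan": [[[0,0,-0.05,0,1],[0,0,-0.03,0,1],[0,0,0,0,1]]]}}

```text
time_s: 59.55
position: [0.5385, 0.1844, 0.0911]
tcp_rot: [[-0.996, 0.091, 0.001], [0.091, 0.996, 0.0], [-0.001, 0.0, -1.0]]
force: [-0.2, 0.4, 2.2]
opening: 0.649
```

>>> {"method": "send_rows", "body": {"plan": [[[0,0,0,0,-1],[0,0,0,0,-1],[0,0,0,0,-1],[0,0,0,0,-1],[0,0,0,0,-1],[0,0,0.3,0,-1],[0,0,0.6,0,-1],[0,0,0.9,0,-1],[0,0,0.9,0,-1],[0,0,0.9,0,-1],[0,0,0,0,-1],[-0.1,0.5,0,0.8,-1],[-0.2,0.7,0,0.8,-1],[-0.2,0.7,0,0.8,-1],[-0.2,0.7,0,0.8,-1],[-0.2,0.7,0,0.8,-1],[-0.2,0.7,0,0.8,-1],[-0.2,0.7,0,0.8,-1],[-0.2,0.7,0,0.8,-1],[-0.2,0.7,0,0.8,-1]]]}}

```text
time_s: 61.55
position: [0.4862, 0.3679, 0.1977]
tcp_rot: [[-0.807, -0.591, -0.001], [-0.591, 0.807, -0.001], [0.002, 0.0, -1.0]]
force: [0.5, 0.2, 1.2]
opening: 0.997
```

>>> {"method": "send_rows", "body": {"plan": [[[-0.2,0.7,0,0.8,-1],[-0.2,0.7,0,0.8,-1],[-0.2,0.7,0,0.8,-1],[-0.2,0.4,0,0.8,-1],[-0.2,0.1,0,0.8,-1],[-0.17,0,0,0.8,-1],[0,0,0,0.8,-1],[0,0,0,0.8,-1],[0,0,0,0.8,-1],[0,0,0,0.8,-1],[0,0,0,0.4,-1],[0,0,0,0,-1],[0,0,0,0,-1]]]}}

```text
time_s: 62.85
position: [0.4517, 0.4451, 0.1979]
tcp_rot: [[-0.103, -0.995, -0.001], [-0.995, 0.103, -0.001], [0.001, 0.001, -1.0]]
force: [1.1, -0.7, 0.0]
opening: 1.002
```

```bash
python3 look.py v hut0 tin keeper_grip jar pliers
```

```text
62.85 [0.4517 0.4451 0.1979] yaw y-axis 174.11 F [ 1.1 -0.7  0. ] op 1.002 j [  34.5   31.8   81.4   -0.    66.9 -139.6]
scene hut0 [([0.6916, 0.168, 0.0503], 0.79), ([0.5369, 0.1784, 0.0522], 0.71), ([0.6104, 0.1805, 0.0445], 0.71), ([0.4671, 0.189, 0.048], 0.64)]
side hut0 [([0.6134, 0.1763, 0.05], 0.94), ([0.5365, 0.185, 0.0498], 0.74), ([0.6876, 0.1653, 0.048], 0.61)]
wrist hut0 []
scene tin [([0.5413, -0.3949, 0.0], 0.9)]
side tin [([0.5339, -0.399, 0.0001], 0.71)]
wrist tin []
scene keeper_grip [([0.4558, 0.4465, 0.1187], 0.77), ([0.5353, -0.3954, 0.002], 0.2)]
side keeper_grip [([0.4525, 0.4448, 0.1199], 0.65)]
wrist keeper_grip [([0.4514, 0.4472, 0.1178], 0.97)]
scene jar [([0.7486, -0.0959, 0.0002], 0.89), ([0.5684, 0.1294, 0.0632], 0.17)]
side jar [([0.7494, -0.0982, 0.0012], 0.84)]
wrist jar []
scene pliers [([0.4037, -0.368, -0.0019], 0.68)]
side pliers []
wrist pliers []
```

View pics/v_w.png

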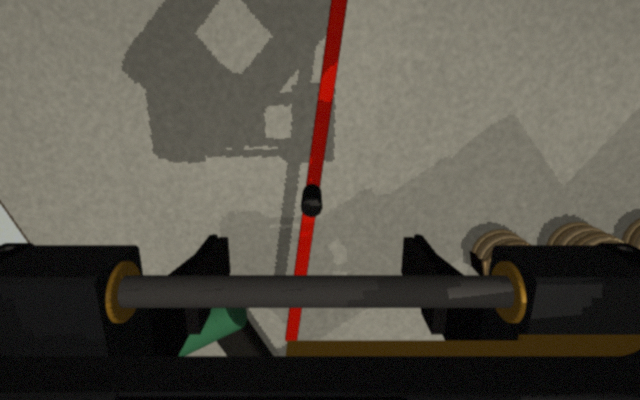

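View pics/v_s.png

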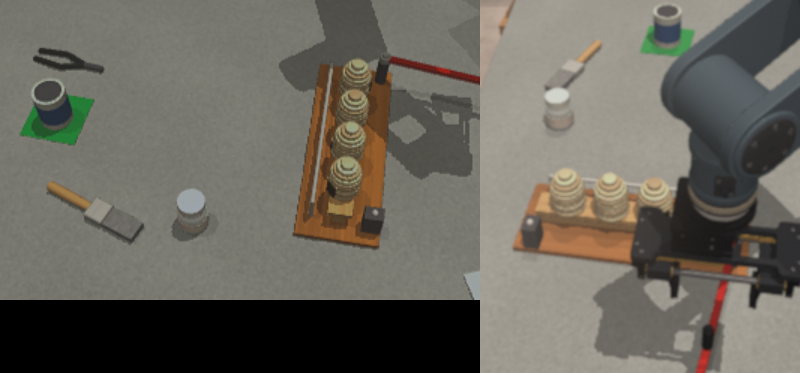

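>>> {"method": "send_rows", "body": {"plan": [[[0.03,0,-0.4,0,-1],[0,0,-0.6,0,-1],[0,0,-0.6,0,-1],[0,0,-0.6,0,-1],[0,0,-0.4,0,-1],[0,0,-0.17,0,-1],[0,0,0,0,1],[0,0,0,0,1],[0,0,0,0,1],[0,0,0,0,1],[0,0,0,0,1],[0,0,0,0,1],[0,0,0,0,1],[0,0,0,0,1],[0,0,0,0,1],[0,0,0,0,1]]]}}

```text
time_s: 65.35
position: [0.453, 0.4454, 0.1153]
tcp_rot: [[-0.102, -0.995, 0.0], [-0.995, 0.102, 0.0], [-0.0, -0.0, -1.0]]
force: [0.3, 0.4, 0.3]
opening: 0.168
```

Run:
```python
from h import *
s=st(); p=s['position'][:2]; h=np.array([.4064,.2493]);a0=np.radians(-5.6)
t=np.arctan2(*(p-h)[::-1])-a0; print(np.linalg.norm(p-h),t)
N=24; prev=p
for i in range(1,N+1):
    th=t+(0.10-t)*i/N; q=h+.2*np.array([np.cos(a0+th),np.sin(a0+th)]); print(((q-prev)/.03).round(2).tolist(),end=' '); prev=q
```

```text
65.35 [0.453  0.4454 0.1153] yaw y-axis 174.16 F [0.3 0.4 0.3] op 0.168 j [  34.5   37.5   85.3   -0.    57.2 -139.7]
0.20157207042518932 1.4353122874184938
[0.35, -0.15] [0.35, -0.12] [0.35, -0.13] [0.34, -0.15] [0.33, -0.17] [0.32, -0.19] [0.31, -0.21] [0.3, -0.22] [0.28, -0.24] [0.27, -0.26] [0.25, -0.27] [0.24, -0.28] [0.22, -0.3] [0.21, -0.31] [0.19, -0.32] [0.17, -0.33] [0.15, -0.34] [0.13, -0.35] [0.11, -0.35] [0.09, -0.36] [0.07, -0.36] [0.05, -0.37] [0.03, -0.37] [0.01, -0.37]
```

>>> {"method": "send_rows", "body": {"plan": [[[0.35,-0.11,0,0,1],[0.35,-0.12,0,0,1],[0.35,-0.13,0,0,1],[0.34,-0.15,0,0,1],[0.33,-0.17,0,0,1],[0.32,-0.19,0,0,1],[0.31,-0.21,0,0,1],[0.3,-0.22,0,0,1],[0.28,-0.24,0,0,1],[0.27,-0.26,0,0,1],[0.25,-0.27,0,0,1],[0.24,-0.28,0,0,1],[0.22,-0.3,0,0,1],[0.21,-0.31,0,0,1],[0.19,-0.32,0,0,1],[0.17,-0.33,0,0,1]]]}}

```text
time_s: 66.95
position: [0.5875, 0.3362, 0.1154]
tcp_rot: [[-0.102, -0.995, -0.0], [-0.995, 0.102, -0.0], [0.0, 0.0, -1.0]]
force: [-1.5, -0.1, 3.2]
opening: 0.157
```

```bash
cat > kp.py <<'E'
from h import *
s=st(); p=s['position'][:2]; h=np.array([.4064,.2493]);a0=np.radians(-5.6)
t=np.arctan2(*(p-h)[::-1])-a0; print('r',np.linalg.norm(p-h).round(4),'th',t.round(4))
N=10; prev=p
for i in range(1,N+1):
    th=t+(0-t)*i/N; q=h+.2*np.array([np.cos(a0+th),np.sin(a0+th)]); print(((q-prev)/.03).round(2).tolist(),end=' '); prev=q
E
python3 kp.py; python3 look.py w keeper_grip
```

```text
66.95 [0.5875 0.3362 0.1154] yaw y-axis 174.17 F [-1.5 -0.1  3.2] op 0.157 j [  20.3   40.4   78.7   -0.    61.  -153.8]
r 0.2009 th 0.5448
[0.12, -0.34] [0.13, -0.34] [0.11, -0.35] [0.09, -0.35] [0.07, -0.36] [0.05, -0.36] [0.03, -0.36] [0.01, -0.36] [-0.01, -0.36] [-0.03, -0.36] 66.95 [0.5875 0.3362 0.1154] yaw y-axis 174.17 F [-1.5 -0.1  3.2] op 0.157 j [  20.3   40.4   78.7   -0.    61.  -153.8]
scene keeper_grip [([0.5906, 0.3354, 0.1153], 0.79)]
side keeper_grip [([0.5876, 0.3357, 0.1152], 0.85)]
wrist keeper_grip [([0.5834, 0.3397, 0.1206], 0.56)]
```

View pics/w_s.png

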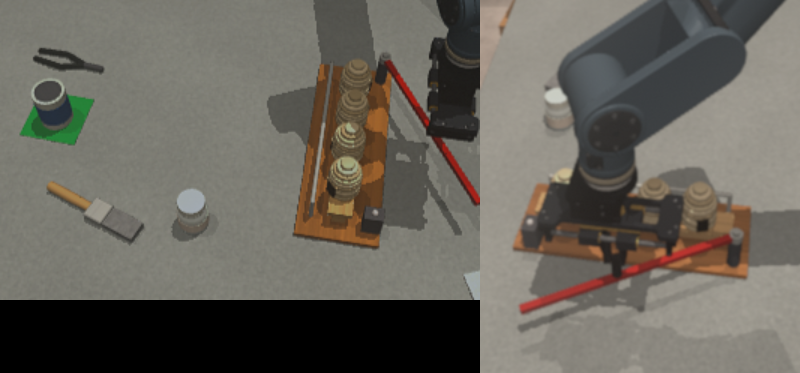

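>>> {"method": "send_rows", "body": {"plan": [[[0.12,-0.34,0,-0.3,1],[0.13,-0.34,0,-0.3,1],[0.11,-0.35,0,-0.3,1],[0.09,-0.35,0,-0.3,1],[0.07,-0.36,0,-0.3,1],[0.05,-0.36,0,-0.3,1],[0.03,-0.36,0,-0.2,1],[0.01,-0.36,0,0,1]]]}}

```text
time_s: 68.05
position: [0.6063, 0.2516, 0.1155]
tcp_rot: [[-0.299, -0.954, 0.001], [-0.954, 0.299, 0.001], [-0.001, -0.001, -1.0]]
force: [2.5, 2.1, 0.6]
opening: 0.161
```

```bash
python3 kp.py; python3 look.py x keeper_grip
```

```text
68.05 [0.6063 0.2516 0.1155] yaw y-axis 162.61 F [2.5 2.1 0.6] op 0.161 j [  12.8   38.9   82.1    0.    59.  -149.8]
r 0.1999 th 0.1092
[0.0, -0.07] [-0.0, -0.07] [-0.0, -0.07] [-0.0, -0.07] [-0.0, -0.07] [-0.0, -0.07] [-0.0, -0.07] [-0.01, -0.07] [-0.01, -0.07] [-0.01, -0.07] 68.05 [0.6063 0.2516 0.1155] yaw y-axis 162.61 F [2.5 2.1 0.6] op 0.161 j [  12.8   38.9   82.1    0.    59.  -149.8]
scene keeper_grip [([0.6075, 0.2536, 0.1146], 0.65)]
side keeper_grip [([0.6043, 0.2505, 0.1143], 0.89), ([0.7493, -0.0958, 0.0021], 0.47)]
wrist keeper_grip [([0.6021, 0.254, 0.1156], 0.81)]
```

View pics/x_w.png

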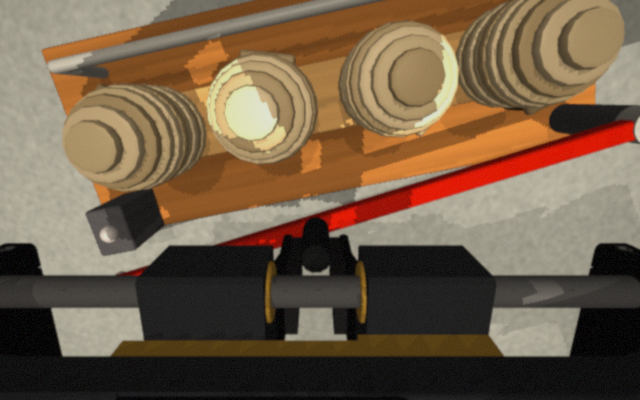

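>>> {"method": "send_rows", "body": {"plan": [[[0,-0.1,0,0,1],[0,-0.1,0,0,1],[0,-0.1,0,0,1],[0,-0.1,0,0,1],[-0.01,-0.1,0,0,1],[-0.01,-0.1,0,0,1],[-0.01,-0.1,0,0,1],[0,-0.06,0,0,1],[0,0,0,0,1],[0,0,0,0,1]]]}}

```text
time_s: 69.35
position: [0.6056, 0.2355, 0.1156]
tcp_rot: [[-0.299, -0.954, 0.004], [-0.954, 0.3, 0.011], [-0.011, -0.0, -1.0]]
force: [5.4, 14.3, -3.2]
opening: 0.157
```

```bash
python3 kp.py
```

```text
69.35 [0.6056 0.2355 0.1156] yaw y-axis 162.57 F [ 5.4 14.3 -3.2] op 0.157 j [  11.1   38.3   83.4    0.7   58.  -151.8]
r 0.1997 th 0.0288
[0.01, -0.02] [-0.0, -0.02] [-0.0, -0.02] [-0.0, -0.02] [-0.0, -0.02] [-0.0, -0.02] [-0.0, -0.02] [-0.0, -0.02] [-0.0, -0.02] [-0.0, -0.02]
```

>>> {"method": "send_rows", "body": {"plan": [[[0,-0.05,0,0,1],[0,-0.05,0,0,1],[0,-0.05,0,0,1],[0,0,0,0,1],[0,0,0,0,1]]]}}

```text
time_s: 69.85
position: [0.605, 0.2279, 0.1155]
tcp_rot: [[-0.299, -0.954, 0.001], [-0.954, 0.299, 0.005], [-0.006, 0.0, -1.0]]
force: [4.6, 7.3, 0.4]
opening: 0.157
```

```bash
python3 kp.py
```

```text
69.85 [0.605  0.2279 0.1155] yaw y-axis 162.61 F [4.6 7.3 0.4] op 0.157 j [  10.6   38.2   83.7    0.3   58.  -152.2]
r 0.1997 th -0.0095
[0.01, 0.01] [0.0, 0.01] [0.0, 0.01] [0.0, 0.01] [0.0, 0.01] [0.0, 0.01] [0.0, 0.01] [0.0, 0.01] [0.0, 0.01] [0.0, 0.01]
```

>>> {"method": "send_rows", "body": {"plan": [[[0,0.03,0,0,1],[0,0,0,0,0.3],[0,0,0,0,0.3],[0,0,0,0,0.3],[0,0,0,0,0.3]]]}}

```text
time_s: 70.35
position: [0.6032, 0.2256, 0.1147]
tcp_rot: [[-0.297, -0.955, -0.003], [-0.955, 0.297, -0.001], [0.002, 0.003, -1.0]]
force: [0.6, -0.1, 0.8]
opening: 0.338
```

```bash
python3 look.py y keeper_grip catch
```

```text
70.35 [0.6032 0.2256 0.1147] yaw y-axis 162.7 F [ 0.6 -0.1  0.8] op 0.338 j [  10.6   38.2   83.8   -0.    58.2 -152.1]
scene keeper_grip [([0.7481, -0.0955, -0.0006], 0.63), ([0.6072, 0.2343, 0.1146], 0.52)]
side keeper_grip [([0.7497, -0.094, 0.0018], 0.15)]
wrist keeper_grip [([0.5998, 0.2319, 0.1176], 0.56)]
scene catch [([0.7448, 0.2221, 0.0626], 0.6)]
side catch [([0.745, 0.2185, 0.0604], 0.55)]
wrist catch [([0.7447, 0.2192, 0.0611], 0.91)]
```

View pics/y_w.png

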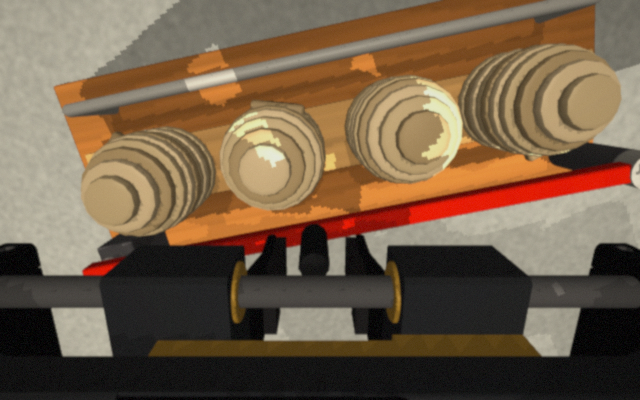

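>>> {"method": "send_rows", "body": {"plan": [[[0.05,0.1,0,0,0.3],[0,0,0.3,0,0.3],[0,0,0.6,0,0.3],[0,0,0.8,0,0.3],[0,0,0.8,0,0.3],[0,0,0.8,0,0.3],[0,0,0.5,-0.8,0.3],[0,0,0,-0.8,-1],[0,0,0,-0.8,-1],[0,0,0,-0.8,-1],[0,0,0,-0.8,-1],[0,0,0,-0.8,-1],[0,0,0,-0.8,-1],[0,0,0,-0.8,-1],[0,0,0,-0.8,-1],[0,0,0,-0.8,-1],[0,0,0,-0.8,-1],[0,0,0,-0.8,-1],[0,0,0,-0.8,-1],[0,0,0,-0.8,-1]]]}}

```text
time_s: 72.8
position: [0.6063, 0.2292, 0.2301]
tcp_rot: [[-0.989, -0.145, 0.001], [-0.145, 0.989, 0.0], [-0.001, 0.0, -1.0]]
force: [-0.4, 0.2, 0.6]
opening: 0.998
```

>>> {"method": "send_rows", "body": {"plan": [[[1,0,0.3,-0.4,-1],[1,0,0.3,-0.8,-1],[1,0,0.3,-0.8,-1],[0.5,0,0.3,-0.6,-1],[0,0,0,0,-1],[0,0,0,0,-1]]]}}

```text
time_s: 73.4
position: [0.7105, 0.2291, 0.2653]
tcp_rot: [[-0.994, 0.11, -0.001], [0.11, 0.994, 0.0], [0.001, -0.0, -1.0]]
force: [0.2, -0.2, -0.5]
opening: 1.003
```

```bash
python3 look.py z keeper_grip hut0 tin mat jar pliers brush; python3 rack.py
```

```text
73.4 [0.7105 0.2291 0.2653] yaw y-axis 83.71 F [ 0.2 -0.2 -0.5] op 1.003 j [  9.3  37.9  58.3   0.   83.9 -74.4]
scene keeper_grip [([0.6076, 0.2344, 0.1158], 0.84)]
side keeper_grip [([0.6059, 0.2314, 0.1151], 0.61)]
wrist keeper_grip [([0.603, 0.2318, 0.1173], 0.83)]
scene hut0 [([0.6126, 0.1829, 0.0453], 0.98), ([0.5374, 0.1846, 0.0537], 0.62), ([0.6921, 0.1688, 0.0541], 0.59)]
side hut0 [([0.4639, 0.1919, 0.05], 0.97), ([0.5404, 0.1832, 0.051], 0.85), ([0.6139, 0.1759, 0.0492], 0.72), ([0.6907, 0.168, 0.0493], 0.7)]
wrist hut0 [([0.6153, 0.1771, 0.0494], 0.72), ([0.538, 0.1802, 0.0503], 0.61), ([0.6884, 0.1721, 0.0496], 0.6)]
scene tin [([0.5403, -0.396, -0.0011], 0.63)]
side tin [([0.5336, -0.4006, -0.0011], 0.85)]
wrist tin []
scene mat [([0.5366, -0.3964, 0.0029], 0.96), ([0.741, -0.2814, -0.0021], 0.69), ([0.6119, 0.1772, 0.0476], 0.51)]
side mat [([0.535, -0.3998, 0.0018], 0.83), ([0.6863, 0.1676, 0.0522], 0.42)]
wrist mat []
scene jar [([0.7465, -0.096, 0.0009], 0.78)]
side jar [([0.7501, -0.0932, 0.004], 0.63), ([0.5678, 0.1301, 0.0613], 0.52)]
wrist jar [([0.7528, -0.0986, 0.0032], 0.74)]
scene pliers [([0.4064, -0.3672, -0.002], 0.52), ([0.538, -0.3939, 0.0029], 0.44)]
side pliers [([0.4054, -0.3692, -0.0014], 0.51)]
wrist pliers []
scene brush [([0.744, -0.2845, -0.0009], 0.68), ([0.6931, 0.1682, 0.0525], 0.57)]
side brush [([0.7398, -0.2839, 0.003], 0.67)]
wrist brush []
74.6 [0.7112 0.2291 0.2653] yaw y-axis 83.64 F [-0.8 -1.1  0.7] op 1.0 j [  9.3  38.   58.2  -0.   83.8 -74.3]
post top [0.73640039 0.2255235  0.131     ]
bar 20 297 308 [0.5672 0.2335 0.087 ] offset along y-axis from tcp -0.0115
bar 100 299 309 [0.6368 0.2265 0.087 ] offset along y-axis from tcp -0.0108
bar 150 300 310 [0.6847 0.2217 0.087 ] offset along y-axis from tcp -0.0103
```

View pics/z_w.png

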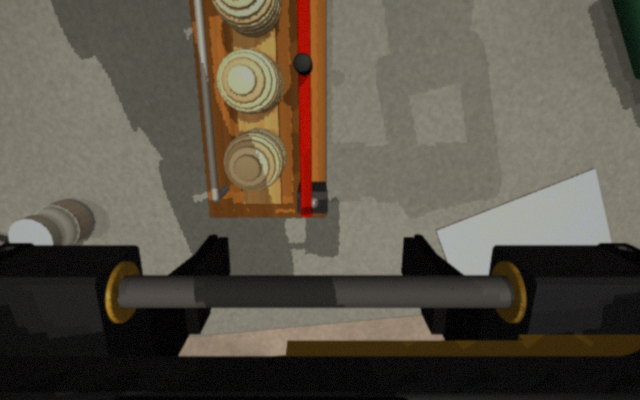

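View pics/z_s.png

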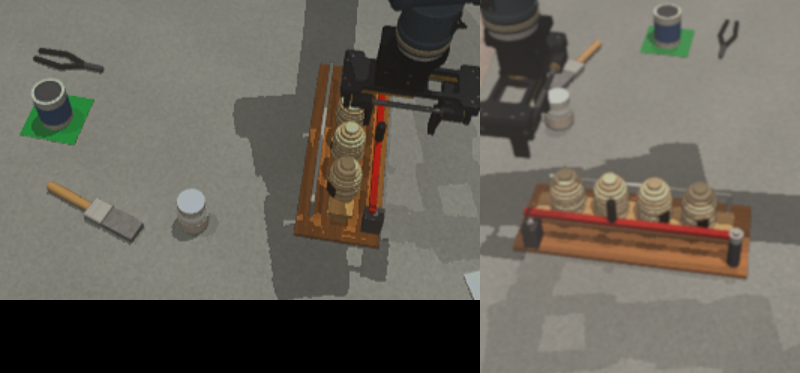

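Run:
```python
from h import *
a=cv2.imread('pics/a_side.png'); b=imaging.capture('side')['img']
for im in(a,b):
    m=(im[:,:,2]>110)&(im[:,:,1]<60)&(im[:,:,0]<60)
    print([(u,round(float(np.where(m[240:310,u])[0].mean()+240),2)) for u in(236,240,250,265,285,330,360) if m[240:310,u].any()])
```

```text
[(236, 268.5), (240, 268.5), (250, 270.0), (265, 272.0), (285, 274.5), (330, 279.5), (360, 282.5)]
[(236, 269.5), (240, 269.0), (250, 270.5), (265, 272.5), (285, 274.5), (330, 279.5), (360, 282.5)]
```

Run:
```python
from h import *
a=cv2.imread('pics/a_side.png').astype(float); b=imaging.capture('side')['img'].astype(float)
for im in(a,b):
    w=np.clip(im[:,:,2]-1.5*im[:,:,1]-20,0,None)
    # exclude orange: need low green ratio
    w*= (im[:,:,1]<0.3*im[:,:,2]+10)
    out=[]
    for u0 in(236,246,256,266,310,330,350):
        s=w[240:310,u0:u0+8].sum(1); out.append(round(float((s*np.arange(240,310)).sum()/s.sum()),2))
    print(out)
    c=cv2.resize(im[250:300,225:300].astype('u1'),None,fx=8,fy=8,interpolation=cv2.INTER_NEAREST); cv2.imwrite('pics/cmp%d.png'%(im is b),c)
```

```text
[268.36, 269.64, 270.81, 272.0, 277.34, 279.73, 282.1]
[268.39, 269.58, 270.85, 272.17, 277.34, 279.4, 281.86]
```

View pics/cmp0.png

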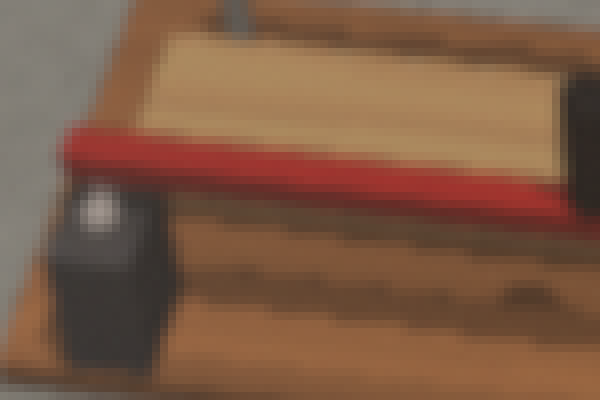

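View pics/cmp1.png

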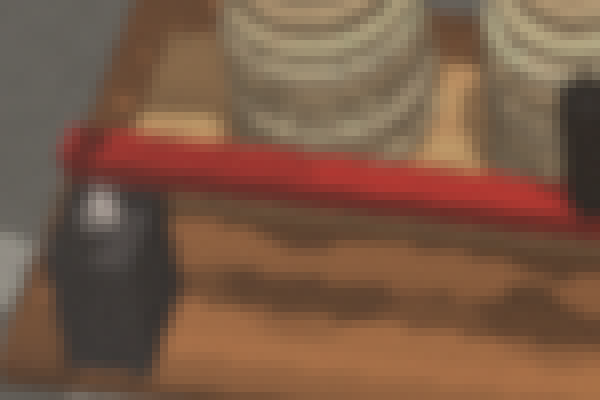

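The bar is at the same pixels as in the first, latched picture. The huts, the tin and the bystander objects are all in place, so I'm handing in.

```bash
python3 -c "
from rig import bot
print(bot.hand_in())"
```

```text
the job is handed in; nothing more can be done
None
```

The job is done and handed in at about 75 s of the 208 s allowed. The hand-in itself gave no verdict.

**What I did:**
1. **Tin:** I stood it on the mat. It was knocked off toward the mat's corner just after I let go, so I picked it up again and put it back in the middle.
2. **Keeper opened:** I swung the bar to about 1.43 rad, just short of its 1.45 stop.
3. **Huts:** I stood all four on the plank, 75 mm apart.
4. **Keeper shut:** I swung the bar shut. It resisted with about 14 N, then gave way into the detent.

**Last checks:**
- **Keeper:** the side picture shows the bar's free end within about 0.2 pixel of its latched start. A rougher first check was off by up to 1 pixel there. Nearer the hinge the bar differed by up to 0.3 pixel, with the huts and shadows behind it. The detent angle itself could not be read.
- **Huts:** each was about 1 mm or less off the plank's centre line when let go, as measured by the wrist camera. All four still stand in the final pictures. The overhead and wrist cameras' detector reported only three of them, and its overhead readings are up to about 6 mm off that line. The side camera's detector found all four.
- **Tin:** it measures within about 5 mm of the mat's centre, and the margin is 25 mm.
- **Jar, brush and pliers:** within the detector's error of where they started.

I left alone the dozen similar huts near the robot's start position. They look like scenery: the task allows at most four, and the detector never reported them.

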